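# Lay the coffee tray for two

### The arm

A 6-joint arm with a two-finger parallel gripper is mounted at the origin on the work surface. World frame = base frame: x ahead of the robot, y to its left, z up, the work surface at z = 0. Lengths are in mm, angles in degrees, forces in N, time in s.
With the tool pointing down it reaches from about 300 to 850 mm from the base axis. Payload 4.2 kg.
Tool frame: the origin (TCP) lies on the centre line of the jaws, within the pads' length; the fingertips stand 14 mm ahead of it and the grasp point (between the pads) lies 5 mm behind it; z points along the fingers, y is the direction in which the jaws open and shut (so a half turn about z gives the same grasp; the last joint's range is limited). The gripper opens to 91 mm and grips with 3 to 60 N. Pads are 32 mm wide; open, the fingers measure 118 mm over their backs; the gripper's body (76 mm by 178 mm) begins 60 mm behind the grasp point.
Start: joints at [75.172, 18.312, 89.639, -0, 72.044, -1.146], TCP at [136.01, 558.698, 227.976] pointing down, gripper open.
Joint ranges: [-177.97, 177.97], [-48.28, 115.42], [12.27, 149.76], [-77.06, 257.06], [2.81, 150.46], [-146.56, 146.56]. Speed limits (degrees/s): [147.25, 147.25, 180, 180, 180, 180].

### API

Orientations are given as [roll, pitch, yaw] about the fixed x, y, z axes, in that order (R = Rz(yaw) Ry(pitch) Rx(roll)).
In Python, from workcell import env gives the robot as it stands.
- The arm moves only by the tool play_rows, never from a script. Its argument "increments" is a list of rows, each a list of 5 numbers: the shift along the world's x, y, z in mm, then the turn about the world's z in degrees, then the closure, from 0 (fully open) to 1 (shut). In form: [[x, y, z, yaw, fingers], ...]. A call has 1 to 20 rows; each row shifts and turns the commanded pose from where the row before left it; what a row does not reach is not made up. A row lasts 1/8 s, in which the tool goes at most 62.5 mm and 10.7 degrees, less where a joint would pass 70% of its speed; a pose out of reach is approached as far as the arm can. A call is refused whole if a number of a shift passes 62.5 or a number of a turn 10.7, either way. A call with a gripper value outside its range is refused whole. The fingers move at their own pace and stop on an object; "newtons" is the grip in N (left out, the last holds). Time passes only in rows, so rows that do not move let the fingers close. It gives the time, the measured TCP pose, the force and the opening at its end, in the units of the state.
- env.state(): the state, without advancing time (a new reading comes with each control period).
- env.grab_frame(name): name is "scene" or "top" or "wrist"; returns the picture (384x512x3 uint8, red, green, blue); there is no depth.
- env.calibration(name): a dict with "fx", "fy", "cx", "cy" (pixels), "dist_coeffs" ([k1, k2, p1, p2, k3] as OpenCV has them; the pictures are not rectified), "R" (3x3) and "t" (3): a world point X has camera coordinates R X + t; the wrist camera has in their place "hand_eye" (4x4, takes a point from camera to tool coordinates, whose origin is the TCP and whose axes are the flange's). Camera axes: x right, y down, z forward; pixel columns grow to the right and rows downward; lengths in mm; the calibration is good to about 2 mm. A picture is of the moment at which its call begins: read the wrist's pose just before it. calibration takes no time and is no camera call.
- env.job_done(): hands the job in, once; it reports no verdict.
The state is a dict: "time_s": time; "qpos": joint angles; "qvel": joint speeds; "effort": joint torques, N m; "ee_pos": TCP position; "ee_rot": TCP orientation; "force": force on the tool from outside, world axes, zero at the start; "torque": the same for the moment, N m; "gripper_width": finger opening in mm.
Only numpy, scipy, OpenCV 4.12 (cv2) and the standard library are available. Lean on these libraries where they do the work, as an engineer would, in place of code of your own. Each camera call takes 0.05 s, during which the arm holds its last target.

### The job

Lay the coffee tray for two visitors with the washed things from the drying mat: stand the large cup on the large saucer and the small cup on the small saucer, stand the sugar pot midway between the two saucers and in line with them, put the lid on it, and stand the milk jug on the tray directly behind the sugar pot, towards the tray's far edge as seen from the robot. Set everything down upright without dropping it, leave the saucers where they lie, and do not push or knock over the stack of paper cups or the water bottle.

Things in the scene. Friction and masses are not known exactly. Their poses are not given: they have to be found in the camera images.
- tray: Dark wooden serving tray, fixed, 280 (x) x 400 (y) x 20 mm high, left or right of the table's middle. Origin: centre of its underside; x points to its far long edge, y left. Inner floor 6 mm up, rim 9 mm thick; a bar handle on each y end, to 45 mm high. The saucers lie on it at x = -30, y = +120 and -120 mm (either way round): midway is x = -30, y = 0; behind that the floor is free to x = 131 mm.
- saucer_large: White ceramic saucer lying on the tray, loose, 130 mm across, 15 mm high. Origin: centre of its underside. The flat middle, 33 mm in radius, has its top 5 mm above the origin; outside it the rim slopes up.
- saucer_small: White ceramic saucer lying on the tray, loose, 106 mm across, 15 mm high. Origin: centre of its underside. The flat middle, 33 mm in radius, has its top 5 mm above the origin; outside it the rim slopes up.
- cup_large: White ceramic coffee cup, open on top, upright, loose, 68 mm high, 64 mm across, straight-sided from 25 mm up, foot 46 mm across, 0.13 to 0.27 kg. Origin: centre of its underside. Loop handle on its +y side, to 57 mm from the axis, 22 to 58 mm high: grip the body along its x axis. Starts on the drying mat.
- cup_small: White ceramic espresso cup, open on top, upright, loose, 50 mm high, 52 mm across, straight-sided from 18 mm up, foot 38 mm across, about 0.1 kg. Origin: centre of its underside. Loop handle on its +y side, to 47 mm from the axis, 15 to 44 mm high: grip the body along its x axis. Starts on the drying mat.
- sugar_pot: Straight round steel pot without handle, upright, loose, 60 mm across, 55 mm high, 0.11 to 0.23 kg, open on top (inside 54 mm wide), a few wrapped sugar lumps low inside. Origin: centre of its underside. Starts on the drying mat: dark grey, fixed, 270 x 350 x 5 mm, beside the tray; six things stand on it in two rows of three, 130 mm (x) and 115 mm (y) apart, mixed up.
- lid: Steel lid of the sugar pot, right way up on the drying mat, loose, 60 g. A disc 62 mm across, 6 to 11 mm above the origin; below it a plug 49 mm across that enters the pot; on top a black knob 16 mm across, 11 to 34 mm above the origin. Origin: centre of the plug's underside. Seated, its origin is 49 mm above the pot's.
- milk_jug: Straight round steel milk jug, open on top, upright, loose, 55 mm across, 80 mm high, 0.13 to 0.25 kg. Origin: centre of its underside. Loop handle on its +y side, to 54 mm from the axis, 16 to 74 mm high, and a small pouring lip on its -y side: grip the body along its x axis. Starts on the drying mat.
- paper_cups: Bystander: nested stack of white paper cups, mouth down, 74 mm across at the foot, 53 mm at the top, 83 mm high, light, loose, among the things on the drying mat. Origin: centre of its underside. Leave it where it stands.
- bottle: Bystander: clear water bottle with a green cap, 60 mm across, 165 mm high, loose, behind tray and mat near the middle of the table. Origin: centre of its underside. Leave it where it stands.

How it is judged (in metres and radians):
At the end, for the whole second after the job is handed in: Cups within 10 mm of their own saucers' centres; pot midway between the saucers (12 mm along, 15 mm across); lid seated level, within 6 mm; jug on the tray behind the pot, within 15 mm of the middle line; saucers moved under 12 mm; all upright, released and at rest (horizontal distance between cup_large and saucer_large below 0.01 m and z of cup_large in the frame of saucer_large between 0.002 and 0.009 m and distance of each of saucer_large, saucer_small from where it was at the start of the episode below 0.012 m and angle between each of saucer_large, saucer_small's own z axis and vertical below 0.06 rad and horizontal distance between cup_small and saucer_small below 0.01 m and z of cup_small in the frame of saucer_small between 0.002 and 0.009 m and x of sugar_pot in the frame of tray between -0.045 and -0.015 m and y of sugar_pot in the frame of tray between -0.012 and 0.012 m and z of sugar_pot in the frame of tray between 0.002 and 0.01 m and horizontal distance between lid and sugar_pot below 0.006 m and z of lid in the frame of sugar_pot between 0.045 and 0.053 m and x of milk_jug in the frame of tray between 0.01 and 0.11 m and y of milk_jug in the frame of tray between -0.015 and 0.015 m and z of milk_jug in the frame of tray between 0.002 and 0.01 m and angle between each of cup_large, cup_small, sugar_pot, lid, milk_jug's own z axis and vertical below 0.08 rad and linear speed of each of cup_large, cup_small, sugar_pot, lid, milk_jug below 0.01 m/s); the robot touches nothing.
It fails at once if a cup, the pot, the lid or the jug is dropped (falls freely by more than about 13 mm) ((linear speed of cup_large above 0.5 m/s and contact force between the fingers and cup_large below 0.05 N) or (linear speed of cup_small above 0.5 m/s and contact force between the fingers and cup_small below 0.05 N) or (linear speed of sugar_pot above 0.5 m/s and contact force between the fingers and sugar_pot below 0.05 N) or (linear speed of lid above 0.5 m/s and contact force between the fingers and lid below 0.05 N) or (linear speed of milk_jug above 0.5 m/s and contact force between the fingers and milk_jug below 0.05 N)).
It fails at once if the paper cups or the water bottle are knocked over or pushed more than 30 mm (angle between any of paper_cups, bottle's own z axis and vertical above 0.4 rad or distance of any of paper_cups, bottle from where it was at the start of the episode above 0.03 m).
It also fails if it takes over 136 s, if anything falls off the work surface, if the arm or the gripper's body presses on something with over 40 N, if the wrist force passes 120 N, or if a joint passes its speed limit or range.

## Working session

There is one attempt and no reset: what is moved stays moved. The work goes in short steps, Python scripts to look and compute and a tool call to move; the robot and the scene stay as the last step left them, time stands still between calls to the robot, and variables do not carry over. Pictures are saved under pics/ and viewed, and the job is handed in when it is done.

Besides the shell and the picture viewer there is one more tool, called after ">>>" as name(argument=value, ...), one argument or row to a line, values as JSON. play_rows: Moves the arm, as the interface text tells. Its arguments: {"type":"object","properties":{"increments":{"type":"array"},"newtons":{"type":"number"}},"required":["increments"]}

```bash
ls; mkdir -p pics; python3 - <<'E'
from workcell import env
import cv2
s=env.state(); print(s)
for n in("scene","top","wrist"):
    c=env.calibration(n); print(n,c)
    cv2.imwrite(f"pics/{n}0.png",env.grab_frame(n)[:,:,::-1])
E
```

```text
pics
{'time_s': 0.0, 'qpos': array([ 7.51728257e+01,  1.83511340e+01,  8.97074305e+01, -1.48017172e-03,
        7.20422708e+01, -1.14480713e+00]), 'qvel': array([-0.03069227,  0.08845537, -0.03623008, -0.06254306, -0.0286072 ,
        0.00474733]), 'effort': array([ 2.00242532e-03, -4.12452757e+01, -2.31972456e+01,  7.28594139e-02,
        4.57278709e-02, -1.53132542e-04]), 'ee_pos': array([135.88273369, 558.21741577, 227.11839144]), 'ee_rot': array([-1.79899157e+02, -6.07642854e-04,  1.66318090e+02]), 'force': array([-0.26477446,  0.21493091,  0.75914586]), 'torque': array([-0.03114188,  0.00391707,  0.01397091]), 'gripper_width': 91.30672674286433}
scene {'fx': 359.72857328545814, 'fy': 359.72857328545814, 'cx': 254.37961377783407, 'cy': 184.8279203664529, 'dist_coeffs': array([0.02899468, 0.        , 0.        , 0.        , 0.        ]), 'R': array([[ 0.11104565,  0.99367171,  0.01689353],
       [ 0.52733365, -0.04450573, -0.84849187],
       [-0.84237051,  0.10312986, -0.5289387 ]]), 't': array([ -75.99548069, -275.55244694, 1369.66656771])}
top {'fx': 385.8294084549428, 'fy': 3
[... 214 characters left out ...]
    [-0.99241986,  0.01386568, -0.12210884],
       [ 0.1218624 , -0.01741259, -0.99239425]]), 't': array([  7.05034398, 604.41298674, 997.87088529])}
wrist {'fx': 331.9080356614321, 'fy': 331.9080356614321, 'cx': 260.32790952697854, 'cy': 188.373595560334, 'dist_coeffs': array([-0.09712446,  0.        ,  0.        ,  0.        ,  0.        ]), 'hand_eye': array([[-1.33636834e-04, -9.57083693e-01, -2.89811641e-01,
         8.39324168e+01],
       [ 9.99999705e-01, -3.47162009e-04,  6.85363437e-04,
         8.55871029e-01],
       [-7.56561760e-04, -2.89811464e-01,  9.57083457e-01,
        -1.56718478e+02],
       [ 0.00000000e+00,  0.00000000e+00,  0.00000000e+00,
         1.00000000e+00]])}
```

View pics/top0.png

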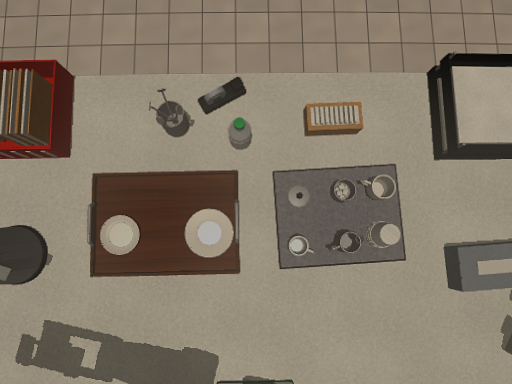

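View pics/scene0.png

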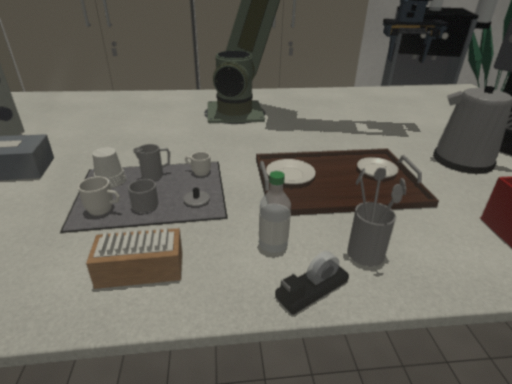

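View pics/wrist0.png

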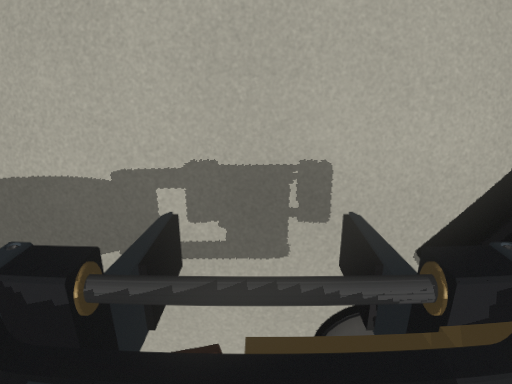

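```bash
python3 - <<'E'
import cv2
a=cv2.imread("pics/top0.png")
cv2.imwrite("pics/z_mat.png",cv2.resize(a[155:275,265:415],None,fx=5,fy=5,interpolation=cv2.INTER_CUBIC))
cv2.imwrite("pics/z_tray.png",cv2.resize(a[160:285,80:250],None,fx=4.5,fy=4.5,interpolation=cv2.INTER_CUBIC))
b=cv2.imread("pics/scene0.png")
cv2.imwrite("pics/z_sc.png",cv2.resize(b[140:230,65:235],None,fx=4.5,fy=4.5,interpolation=cv2.INTER_CUBIC))
E
```

```text
(no output)
```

View pics/z_mat.png

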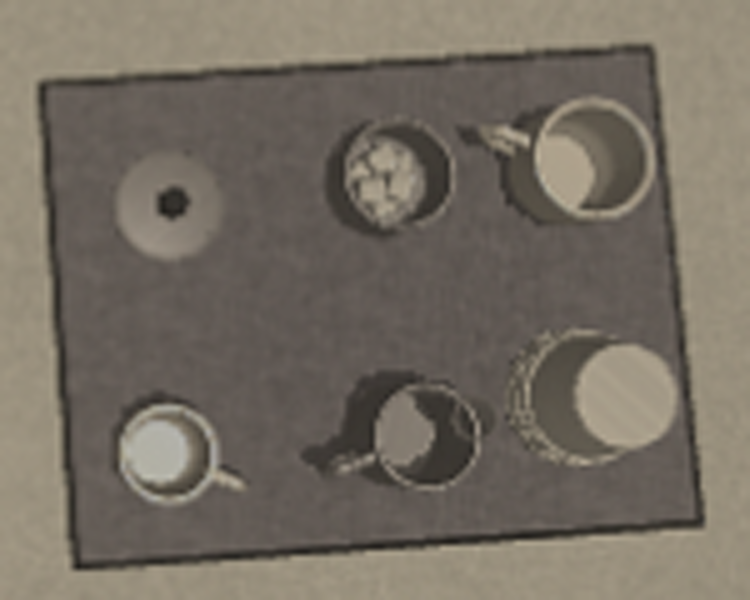

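View pics/z_tray.png

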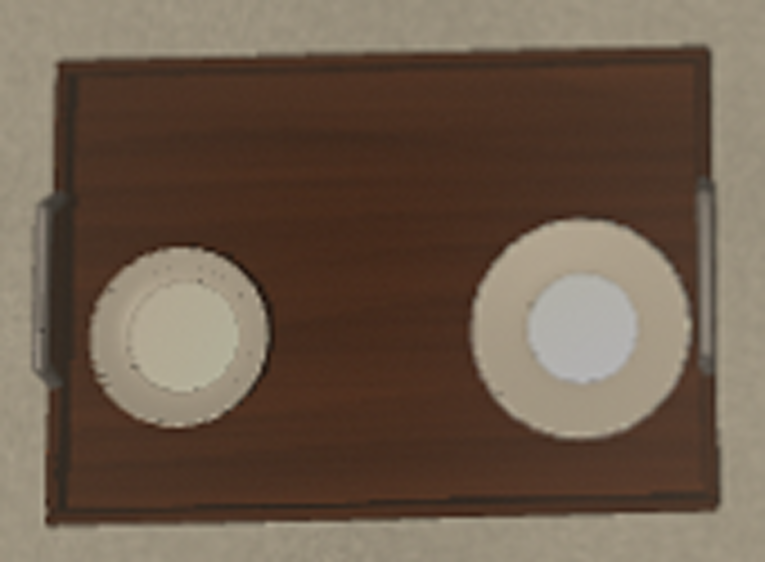

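View pics/z_sc.png

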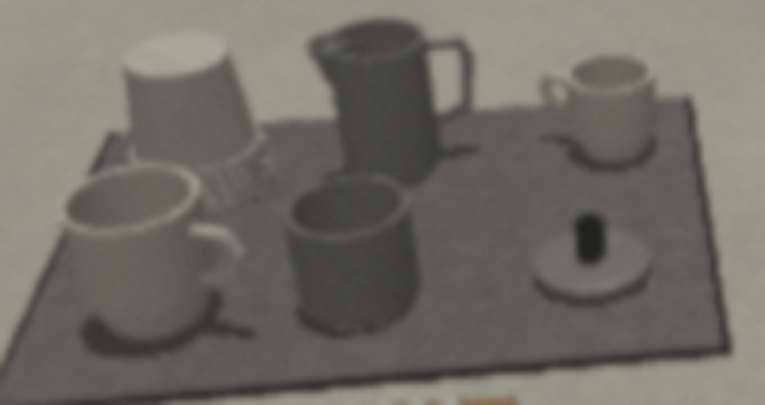

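```bash
cat > h.py <<'E'
import numpy as np, cv2
from workcell import env
from scipy.spatial.transform import Rotation as Ro
def cam(n,s=None):
    c=env.calibration(n); K=np.array([[c['fx'],0,c['cx']],[0,c['fy'],c['cy']],[0,0,1]]); d=np.array(c['dist_coeffs'])
    if n=='wrist':
        T=np.eye(4); T[:3,:3]=Ro.from_euler('xyz',s['ee_rot'],degrees=True).as_matrix(); T[:3,3]=s['ee_pos']
        M=np.linalg.inv(T@c['hand_eye']); return K,d,M[:3,:3],M[:3,3]
    return K,d,np.array(c['R']),np.array(c['t'])
def ray(C,uv,z):
    K,d,R,t=C
    p=cv2.undistortPoints(np.array(uv,float).reshape(-1,1,2),K,d).reshape(-1,2)
    v=np.c_[p,np.ones(len(p))]@R; o=-R.T@t
    return o+v*((z-o[2])/v[:,2])[:,None]
def proj(C,X):
    K,d,R,t=C
    return cv2.projectPoints(np.array(X,float).reshape(-1,1,3),cv2.Rodrigues(R)[0],t,K,d)[0].reshape(-1,2)
E
python3 - <<'E'
from h import *
C=cam('top')
m=lambda z:[(z[0]+.5)/5-.5+265,(z[1]+.5)/5-.5+155]
t=lambda z:[(z[0]+.5)/4.5-.5+80,(z[1]+.5)/4.5-.5+160]
f=lambda n,p,z:print(n,ray(C,[p],z)[0].round(1))
f('lid disc',m((170,205)),16);f('knob',m((173,202)),39)
f('pot',m((393,175)),60);f('pot R',m((455,175)),60);
f('cupL',m((595,158)),73);f('cupL l',m((533,158)),73);f('cupL r',m((657,158)),73);f('hndl',m((485,135)),45)
f('jug',m((428,436)),85);f('jug r',m((481,436)),85);f('jug hnd',m((340,465)),50)
f('cupS',m((168,455)),55);f('cupS l',m((118,455)),55);f('hnd',m((240,487)),35)
f('paper top',m((627,396)),88)
for q in((40,82),(652,45),(703,523),(77,568)): f('mat',m(q),5)
for q in((57,62),(710,47),(718,507),(48,525)): f('tray',t(q),20)
f('sS',t((180,338)),21);f('sS l',t((90,338)),21);f('sS flat',t((184,336)),11)
f('sL',t((581,328)),21);f('sL flat',t((582,328)),11);f('l',t((471,328)),21)
f('bottle cap',(239.5,124),165)
E
```

```text
lid disc [ 589.5 -129.9   16. ]
knob [ 588.6 -128.4   39. ]
pot [ 599.  -242.4   60. ]
pot R [ 598.5 -275.5   60. ]
cupL [ 604.9 -346.3   73. ]
cupL l [ 605.4 -313.3   73. ]
cupL r [ 604.5 -379.3   73. ]
hndl [ 621.8 -297.2   45. ]
jug [ 462.6 -248.1   85. ]
jug r [ 462.  -275.2   85. ]
jug hnd [ 447.8 -210.4   50. ]
cupS [ 454.7 -119.6   55. ]
cupS l [455.2 -93.5  55. ]
hnd [ 436.8 -160.    35. ]
paper top [ 480.8 -350.4   88. ]
mat [660.6 -61.    5. ]
mat [ 677.5 -407.6    5. ]
mat [ 410.9 -420.1    5. ]
mat [393.8 -75.1   5. ]
tray [658.2 434.9  20. ]
tray [661.9  36.7  20. ]
tray [386.2  35.2  20. ]
tray [380.9 431.6  20. ]
sS [490.1 355.   21. ]
sS l [490.7 409.1  21. ]
sS flat [491.3 355.9  11. ]
sL [492.7 115.6  21. ]
sL flat [492.9 115.9  11. ]
l [493.7 181.2  21. ]
bottle cap [748.4  27.5 165. ]
```

>>> play_rows(
  increments=[
    [15,-25,0,-4.5,0],
    [27,-47,-3,-4.5,0],
    [27,-47,-3,-4.5,0],
    [27,-47,-3,-4.5,0],
    [27,-47,-3,-4.5,0],
    [27,-47,-3,-4.5,0],
    [27,-47,-3,-4.5,0],
    [27,-47,-3,-4.5,0],
    [27,-47,-3,-4.5,0],
    [27,-47,-3,-4.5,0],
    [27,-47,-3,-4.5,0],
    [27,-47,-3,-4.5,0],
    [27,-47,-3,-4.5,0],
    [27,-47,-3,-4.5,0],
    [27,-47,-3,-4.5,0],
    [27,-47,-3,-4.5,0],
    [27,-47,-3,-4.5,0],
    [15,-25,0,0,0],
    [0,0,0,0,0],
    [0,0,0,0,0],
  ],
  newtons=15,
)

```text
time_s: 2.65
ee_pos: [597.3, -242.5, 179.5]
ee_rot: [-179.9, -0.1, 89.8]
force: [0.4, 0.1, 0.4]
gripper_width: 91.5
```

```bash
cat > look.py <<'E'
import sys
from h import *
s=env.state(); a=env.grab_frame(sys.argv[1])
cv2.imwrite(f"pics/{sys.argv[2]}.png",a[:,:,::-1])
np.save(f"pics/{sys.argv[2]}.npy",np.r_[s['ee_pos'],s['ee_rot']])
print(round(s['time_s'],2),s['ee_pos'].round(1),s['ee_rot'].round(2),s['force'].round(1),round(s['gripper_width'],1),s['qpos'].round(0))
E
python3 look.py wrist w1
```

```text
2.65 [ 597.3 -242.5  179.5] [-1.7992e+02 -6.0000e-02  8.9830e+01] [0.4 0.1 0.4] 91.5 [-23.  26.  84.   0.  70. -23.]
```

View pics/w1.png

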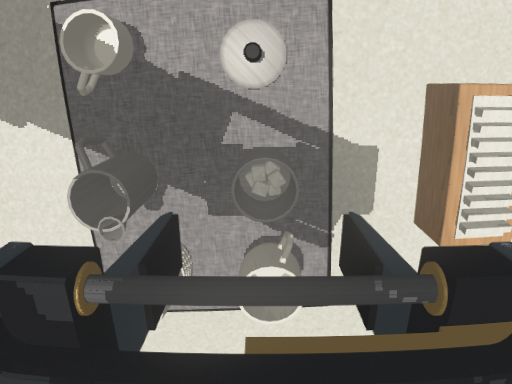

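```bash
python3 - <<'E'
from h import *
p=np.load('pics/w1.npy'); C=cam('wrist',dict(ee_pos=p[:3],ee_rot=p[3:]))
f=lambda n,p,z:print(n,ray(C,[p],z)[0].round(1))
f('pot',(265.5,190),60);f('pot l',(232.5,190),60);f('pot r',(299,190),60);f('pt',(265,158),60);f('pb',(265,222),60)
f('lid',(253,54),14);f('knob',(252,51),39)
f('cupS',(92,43),55);f('l',(62,43),55);f('hnd tip',(85,90),35)
f('jug',(99,203),85);f('hnd',(86,147),55);f('lip',(110,230),85)
f('cupL hnd',(289,237),45)
E
```

```text
pot [ 600.4 -243.7   60. ]
pot l [ 571.7 -243.7   60. ]
pot r [ 629.6 -243.8   60. ]
pt [ 600.  -215.4   60. ]
pb [ 600.  -273.8   60. ]
lid [ 589.4 -127.3   14. ]
knob [ 589.2 -127.3   39. ]
cupS [ 458.6 -119.2   55. ]
l [ 432.2 -117.7   55. ]
hnd tip [ 437.7 -156.5   35. ]
jug [ 463.2 -247.    85. ]
hnd [ 442.6 -205.4   55. ]
lip [ 469.1 -271.1   85. ]
cupL hnd [ 623.3 -295.7   45. ]
```

>>> play_rows(
  increments=[
    [2,0,-15,0,0],
    [0,0,-30,0,0],
    [0,0,-30,0,0],
    [0,0,-30,0,0],
    [0,0,-25,0,0],
    [0,0,-15,0,0],
    [0,0,0,0,0],
    [0,0,0,0,0.4],
    [0,0,0,0,1],
    [0,0,0,0,1],
    [0,0,0,0,1],
    [0,0,0,0,1],
    [0,0,0,0,1],
    [0,0,0,0,1],
  ],
  newtons=15,
)

```text
time_s: 4.45
ee_pos: [600.6, -243.5, 35.7]
ee_rot: [179.9, 0.0, 89.8]
force: [-0.3, -0.1, 6.2]
gripper_width: 61.6
```

```bash
python3 look.py wrist w2
```

```text
4.45 [ 600.6 -243.5   35.7] [1.7991e+02 3.0000e-02 8.9820e+01] [-0.3 -0.1  6.2] 61.6 [-23.  34.  93.   0.  53. -23.]
```

View pics/w2.png

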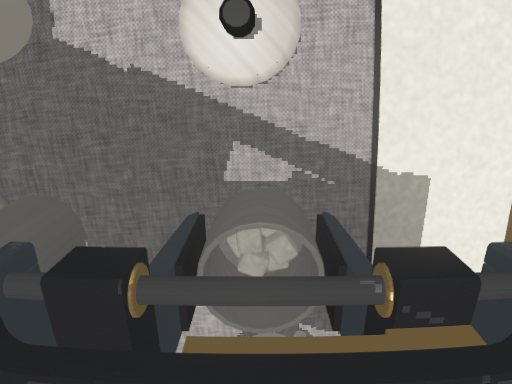

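>>> play_rows(
  increments=[
    [0,0,0,0,1],
    [0,0,5,0,1],
    [0,0,10,0,1],
    [0,0,20,0,1],
    [0,0,20,0,1],
    [0,0,0,0,1],
  ],
  newtons=20,
)

```text
time_s: 5.25
ee_pos: [600.9, -243.7, 91.6]
ee_rot: [179.8, 0.1, 89.8]
force: [-0.4, -0.3, -2.5]
gripper_width: 62.0
```

```bash
python3 look.py wrist w3; python3 - <<'E'
from h import *
p=np.load('pics/w2.npy'); C=cam('wrist',dict(ee_pos=p[:3],ee_rot=p[3:]))
print(ray(C,[(198,277),(325,277),(261,222)],60).round(1))
E
```

```text
5.25 [ 600.9 -243.7   91.6] [1.7982e+02 8.0000e-02 8.9820e+01] [-0.4 -0.3 -2.5] 62.0 [-23.  31.  90.  -0.  59. -23.]
[[ 570.9 -242.1   60. ]
 [ 629.2 -242.3   60. ]
 [ 599.9 -214.8   60. ]]
```

View pics/w3.png

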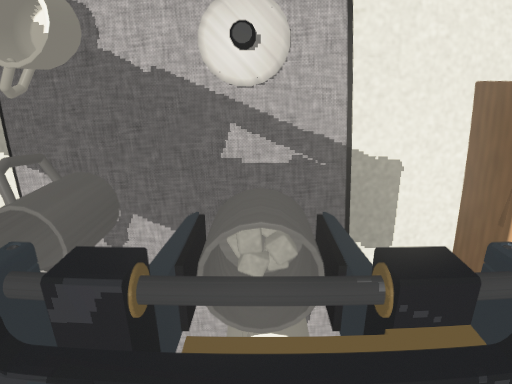

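>>> play_rows(
  increments=[
    [0,0,20,0,1],
    [-5,20,20,0,1],
    [-10,46,0,0,1],
    [-11,48,0,0,1],
    [-11,48,0,0,1],
    [-11,48,0,0,1],
    [-11,48,0,0,1],
    [-11,48,0,0,1],
    [-11,48,0,0,1],
    [-11,48,0,0,1],
    [-11,48,0,0,1],
    [-10,46,0,0,1],
    [-6,30,0,0,1],
    [0,0,-10,0,1],
    [0,0,-25,0,1],
    [0,0,-25,0,1],
    [0,0,-20,0,1],
    [0,0,0,0,1],
  ],
)

```text
time_s: 7.55
ee_pos: [479.2, 281.4, 48.5]
ee_rot: [-179.8, 0.1, 89.8]
force: [-0.8, -0.5, 1.0]
gripper_width: 61.2
```

```bash
python3 look.py wrist w4;python3 look.py top t4
```

```text
7.55 [479.2 281.4  48.5] [-1.7976e+02  1.2000e-01  8.9780e+01] [-0.8 -0.5  1. ] 61.2 [ 29.  27. 106.   0.  48.  29.]
7.6 [480.  282.   49.8] [-1.7988e+02  5.0000e-02  8.9790e+01] [-1.5  0.1  0.8] 61.5 [ 29.  27. 106.   0.  48.  29.]
```

View pics/w4.png

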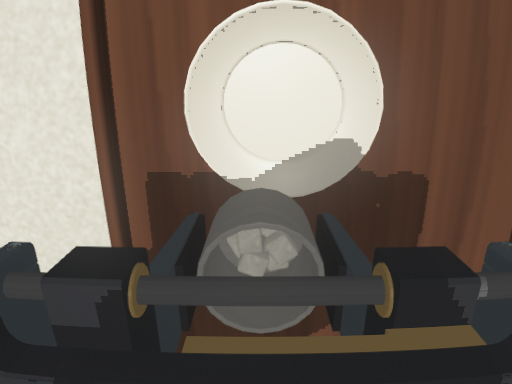

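View pics/t4.png

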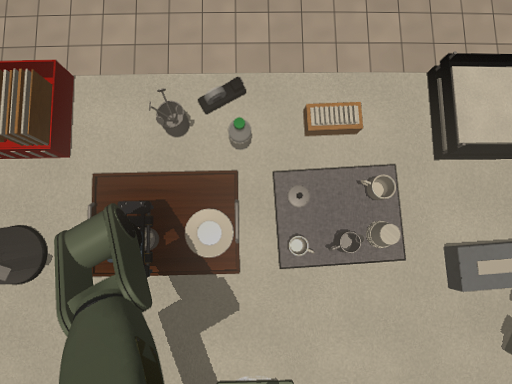

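>>> play_rows(
  increments=[
    [0,0,5,0,1],
    [0,0,10,0,1],
    [0,-10,10,0,1],
    [5,-22,0,0,1],
    [5,-15,0,0,1],
    [0,0,0,0,1],
    [0,0,0,0,1],
  ],
)

```text
time_s: 8.52
ee_pos: [491.1, 235.9, 75.1]
ee_rot: [180.0, -0.0, 89.8]
force: [0.5, 0.2, -3.0]
gripper_width: 61.4
```

```bash
python3 look.py wrist w5
```

```text
8.53 [491.1 235.9  75.1] [ 1.7999e+02 -2.0000e-02  8.9790e+01] [ 0.5  0.2 -3. ] 61.4 [ 24.  24. 106.   0.  50.  25.]
```

View pics/w5.png

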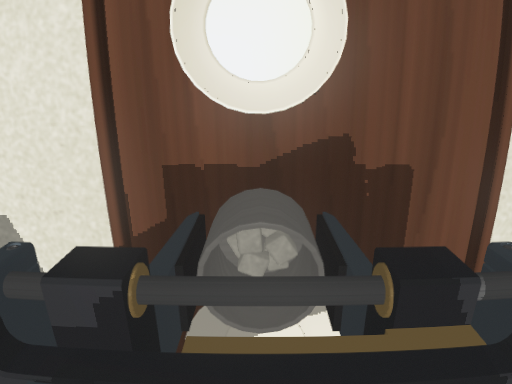

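```bash
python3 - <<'E'
from h import *
for w,pts in(('w5',[(171,25),(348,25),(259,113)]),('w4',[(184,100),(383,100),(285,2),(287,197)])):
    p=np.load(f'pics/{w}.npy'); C=cam('wrist',dict(ee_pos=p[:3],ee_rot=p[3:]))
    print(ray(C,pts,21).round(1))
E
```

```text
[[437.3 357.6  21. ]
 [542.5 357.1  21. ]
 [489.4 305.   21. ]]
[[436.8 359.7  21. ]
 [545.2 359.7  21. ]
 [491.  408.6  21. ]
 [493.6 304.1  21. ]]
```

>>> play_rows(
  increments=[
    [0,0,-10,0,1],
    [0,0,-15,0,1],
    [0,0,-8,0,1],
    [0,0,-3,0,1],
    [0,0,-2,0,1],
    [0,0,0,0,1],
  ],
)

```text
time_s: 9.32
ee_pos: [491.2, 235.8, 37.2]
ee_rot: [180.0, -0.0, 89.8]
force: [0.0, 0.1, -1.0]
gripper_width: 61.9
```

>>> play_rows(
  increments=[
    [0,0,-1,0,1],
    [0,0,0,0,1],
    [0,0,-1,0,1],
    [0,0,0,0,1],
  ],
)

```text
time_s: 9.82
ee_pos: [491.4, 235.9, 36.7]
ee_rot: [179.9, -0.0, 89.8]
force: [-3.1, -1.4, 11.2]
gripper_width: 61.4
```

>>> play_rows(
  increments=[
    [0,0,1,0,1],
    [0,0,0,0,0.25],
    [0,0,0,0,0.1],
    [0,0,0,0,0],
    [0,0,0,0,0],
    [0,0,15,0,0],
    [0,0,35,0,0],
    [0,0,40,0,0],
    [0,0,40,0,0],
    [0,0,0,0,0],
    [0,0,0,0,0],
  ],
)

```text
time_s: 11.2
ee_pos: [490.6, 235.5, 166.1]
ee_rot: [-180.0, 0.0, 89.8]
force: [-0.3, -0.4, -0.9]
gripper_width: 91.6
```

```bash
python3 look.py wrist w6
```

```text
11.2 [490.6 235.5 166.1] [-1.800e+02  1.000e-02  8.982e+01] [-0.3 -0.4 -0.9] 91.6 [24. 18. 99. -0. 63. 25.]
```

View pics/w6.png

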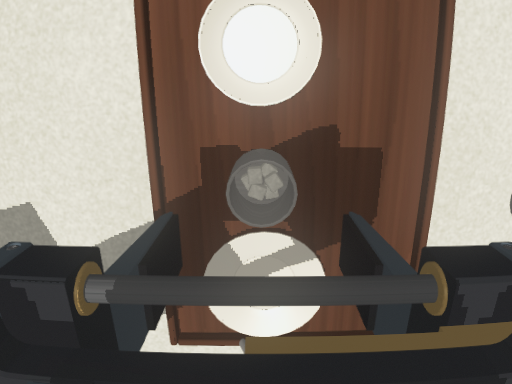

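```bash
python3 - <<'E'
from h import *
p=np.load('pics/w6.npy'); C=cam('wrist',dict(ee_pos=p[:3],ee_rot=p[3:]))
print('pot',ray(C,[(226,192),(297,192),(262,159),(262,226)],61).round(1))
print('sS',ray(C,[(199,42),(322,42),(260,105)],21).round(1))
print('flat',ray(C,[(222,43),(299,43),(260,4),(260,83)],11).round(1))
print('sL',ray(C,[(203,283),(327,283),(265,232),(265,335)],21).round(1))
E
```

```text
pot [[460.9 236.9  61. ]
 [519.7 236.8  61. ]
 [490.8 264.6  61. ]
 [490.7 206.4  61. ]]
sS [[437.2 358.9  21. ]
 [542.4 358.5  21. ]
 [489.2 305.2  21. ]]
flat [[455.8 359.   11. ]
 [523.8 358.8  11. ]
 [489.5 391.2  11. ]
 [489.2 324.3  11. ]]
sL [[428.5 123.8  21. ]
 [559.2 123.4  21. ]
 [493.7 182.6  21. ]
 [493.9  55.7  21. ]]
```

>>> play_rows(
  increments=[
    [5,-30,4,0,0],
    [9,-46,0,-1.6,0],
    [9,-46,0,-1.6,0],
    [9,-46,0,-1.6,0],
    [9,-46,0,-1.6,0],
    [9,-46,0,-1.6,0],
    [9,-46,0,-1.6,0],
    [9,-46,0,-1.6,0],
    [9,-46,0,-1.6,0],
    [9,-46,0,-1.6,0],
    [9,-46,0,-1.6,0],
    [9,-46,0,-1.6,0],
    [9,-46,0,-1.6,0],
    [0,0,0,0,0],
    [0,0,0,0,0],
  ],
)

```text
time_s: 13.12
ee_pos: [603.3, -345.5, 168.4]
ee_rot: [-179.8, -0.1, 70.6]
force: [0.1, 0.2, 0.5]
gripper_width: 90.9
```

```bash
python3 look.py wrist w7
```

```text
13.12 [ 603.3 -345.5  168.4] [-1.7982e+02 -7.0000e-02  7.0610e+01] [0.1 0.2 0.5] 90.9 [-31.  31.  77.   0.  72. -11.]
```

View pics/w7.png

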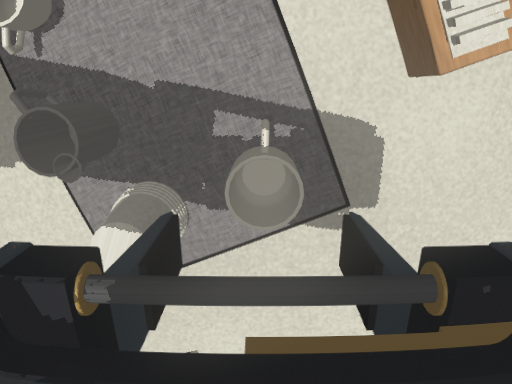

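```bash
python3 - <<'E'
from h import *
p=np.load('pics/w7.npy'); C=cam('wrist',dict(ee_pos=p[:3],ee_rot=p[3:]))
q=ray(C,[(225,189),(303,189),(264,148),(264,227)],73);print(q.round(1),q[:2].mean(0),q[2:].mean(0))
q=ray(C,[(14,140),(78,145)],85);print('jug',q.mean(0))
E
```

```text
[[ 577.1 -329.4   73. ]
 [ 635.7 -349.9   73. ]
 [ 617.2 -308.6   73. ]
 [ 595.6 -370.5   73. ]] [ 606.41152198 -339.62692112   73.        ] [ 606.44413968 -339.57032904   73.        ]
jug [ 462.43658765 -245.96640184   85.        ]
```

```bash
python3 - <<'E'
import cv2
a=cv2.imread("pics/w7.png")[100:250,200:330]
cv2.imwrite("pics/z7.png",cv2.resize(a,None,fx=4,fy=4,interpolation=cv2.INTER_CUBIC))
E
```

```text
(no output)
```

View pics/z7.png

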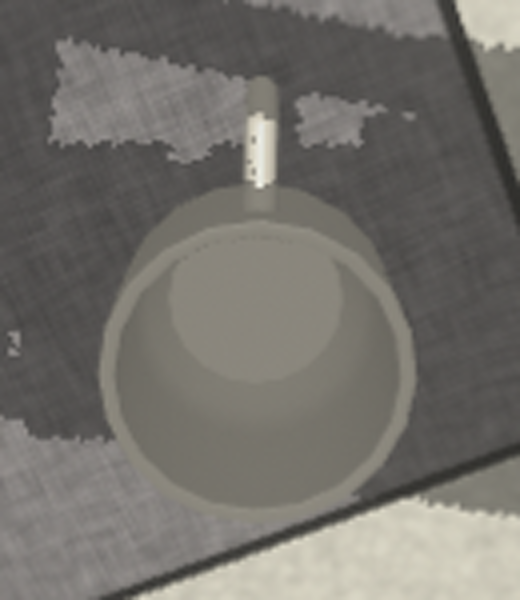

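```bash
python3 - <<'E'
from h import *
p=np.load('pics/w7.npy'); C=cam('wrist',dict(ee_pos=p[:3],ee_rot=p[3:]))
q=ray(C,[(224.7,192),(303.6,192),(264.1,155.4),(264.1,228.6)],73);print(q.round(1),q[:2].mean(0),q[2:].mean(0))
E
```

```text
[[ 576.  -331.6   73. ]
 [ 635.4 -352.4   73. ]
 [ 615.4 -314.1   73. ]
 [ 595.3 -371.9   73. ]] [ 605.70127645 -342.02927158   73.        ] [ 605.33405555 -342.9973222    73.        ]
```

>>> play_rows(
  increments=[
    [1.3,1.5,-15,0.4,0],
    [0,0,-30,0,0],
    [0,0,-30,0,0],
    [0,0,-28,0,0],
    [0,0,-20,0,0],
    [0,0,0,0,0],
    [0,0,0,0,0.2],
    [0,0,0,0,0.5],
    [0,0,0,0,1],
    [0,0,0,0,1],
    [0,0,0,0,1],
    [0,0,0,0,1],
    [0,0,0,0,1],
  ],
)

```text
time_s: 14.8
ee_pos: [605.9, -345.0, 47.9]
ee_rot: [179.9, 0.0, 71.0]
force: [0.2, 0.4, 4.9]
gripper_width: 63.5
```

```bash
python3 look.py wrist w8
```

```text
14.8 [ 605.9 -345.    47.9] [1.799e+02 1.000e-02 7.101e+01] [0.2 0.4 4.9] 63.5 [-31.  37.  85.   0.  58. -12.]
```

View pics/w8.png

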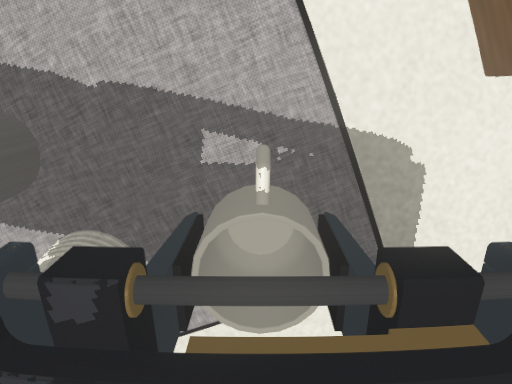

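>>> play_rows(
  increments=[
    [0,0,0,0,1],
    [0,0,5,0,1],
    [0,0,10,0,1],
    [0,0,20,0,1],
    [0,0,25,0,1],
    [0,0,0,0,1],
  ],
)

```text
time_s: 15.6
ee_pos: [606.4, -345.5, 109.2]
ee_rot: [179.7, 0.1, 71.0]
force: [-0.3, -0.7, -2.4]
gripper_width: 63.5
```

```bash
python3 look.py wrist w9; python3 - <<'E'
from h import *
for w,z in(('w8',73),('w9',133)):
  p=np.load(f'pics/{w}.npy'); C=cam('wrist',dict(ee_pos=p[:3],ee_rot=p[3:]))
  q=ray(C,[(262,209),(262,332),(195,272),(329,272)],z); print(p[:3],q.round(1),q[:2].mean(0))
a=cv2.imread("pics/w9.png")[170:350,170:350]
cv2.imwrite("pics/z9.png",cv2.resize(a,None,fx=3,fy=3,interpolation=cv2.INTER_CUBIC))
E
```

```text
15.6 [ 606.4 -345.5  109.2] [1.7974e+02 6.0000e-02 7.1020e+01] [-0.3 -0.7 -2.4] 63.5 [-31.  34.  81.  -0.  64. -12.]
[ 605.86738706 -345.04612852   47.91096903] [[ 616.5 -312.2   73. ]
 [ 595.7 -372.9   73. ]
 [ 577.8 -331.2   73. ]
 [ 635.3 -351.    73. ]] [ 606.07127753 -342.52139453   73.        ]
[ 606.43653944 -345.54010754  109.21658233] [[ 616.8 -313.1  133. ]
 [ 595.8 -374.4  133. ]
 [ 577.8 -332.3  133. ]
 [ 635.9 -352.4  133. ]] [ 606.32601843 -343.74462912  133.        ]
```

View pics/z9.png

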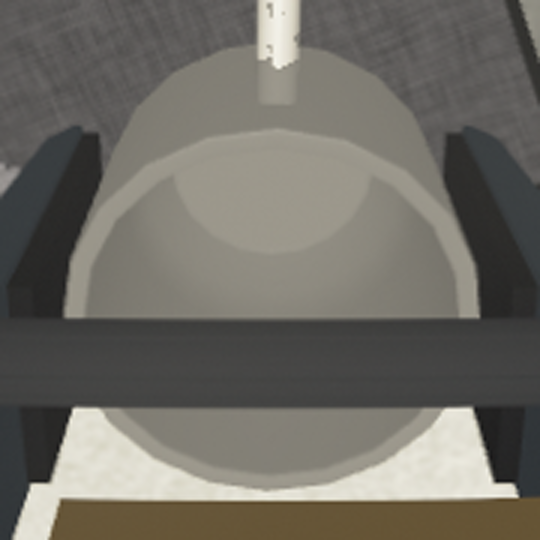

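>>> play_rows(
  increments=[
    [0,0,10,0,1],
    [-7,28,13,0,1],
    [-11,46,0,0,1],
    [-11,46,0,0,1],
    [-11,46,0,0,1],
    [-11,46,0,0,1],
    [-11,46,0,0,1],
    [-11,46,0,0,1],
    [-11,46,0,0,1],
    [-11,46,0,0,1],
    [-11,46,0,0,1],
    [-6,20,0,0,1],
    [0,0,-10,0,1],
    [0,0,-20,0,1],
    [0,0,0,0,1],
    [0,0,0,0,1],
  ],
)

```text
time_s: 17.65
ee_pos: [493.7, 116.6, 100.1]
ee_rot: [180.0, 0.0, 71.0]
force: [-0.4, 0.4, -2.6]
gripper_width: 63.6
```

```bash
python3 look.py wrist w10;python3 look.py top t10;python3 look.py scene s10; python3 -c "
import cv2
a=cv2.imread('pics/t10.png')[150:290,70:270];cv2.imwrite('pics/zt10.png',cv2.resize(a,None,fx=4,fy=4))"
```

```text
17.65 [493.7 116.6 100.1] [1.7999e+02 1.0000e-02 7.0970e+01] [-0.4  0.4 -2.6] 63.6 [ 12.  19. 109.  -0.  52.  31.]
17.7 [493.9 116.7 100.4] [ 1.7995e+02 -2.0000e-02  7.0970e+01] [ 0.7  0.1 -2.1] 63.5 [ 12.  19. 109.  -0.  52.  31.]
17.75 [493.9 116.8 100.5] [ 1.7994e+02 -3.0000e-02  7.0980e+01] [-0.1  0.1 -2. ] 63.6 [ 12.  19. 109.  -0.  52.  31.]
```

View pics/w10.png

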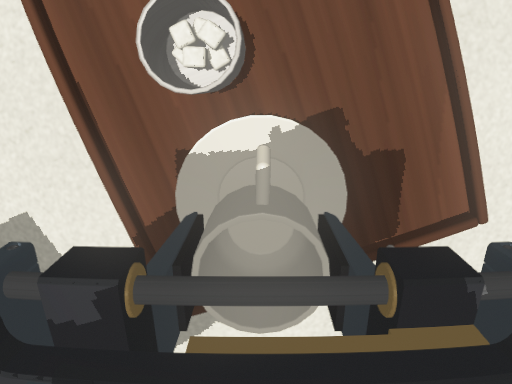

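View pics/zt10.png

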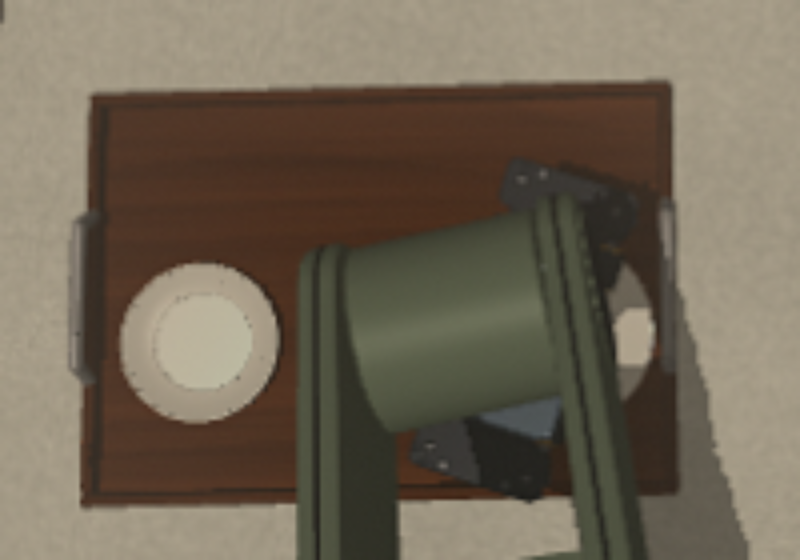

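View pics/s10.png

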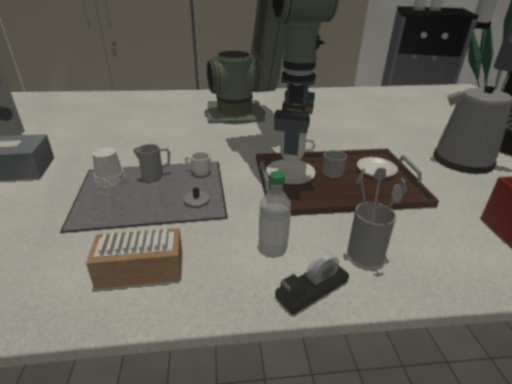

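```bash
python3 - <<'E'
from h import *
p=np.load('pics/w10.npy'); C=cam('wrist',dict(ee_pos=p[:3],ee_rot=p[3:]))
q=ray(C,[(176,190),(347,190),(261,115)],21);y=np.radians(p[5]);u=np.array([np.cos(y),np.sin(y)])
print(q.round(1),q[:2].mean(0),q[2,:2]-65*u)
E
```

```text
[[436.  147.7  21. ]
 [557.  106.   21. ]
 [514.  178.9  21. ]] [496.49449675 126.86681688  21.        ] [492.83312161 117.41615266]
```

>>> play_rows(
  increments=[
    [-0.5,0,-10,0,1],
    [0,0,-15,0,1],
    [0,0,-12,0,1],
    [0,0,-5,0,1],
    [0,0,-2,0,1],
    [0,0,-1,0,1],
    [0,0,0,0,1],
  ],
)

```text
time_s: 18.68
ee_pos: [493.0, 117.2, 55.2]
ee_rot: [180.0, -0.0, 71.0]
force: [-1.4, -0.1, -2.6]
gripper_width: 63.3
```

>>> play_rows(
  increments=[
    [0,0,-1,0,1],
    [0,0,0,0,1],
    [0,0,-1,0,1],
    [0,0,0,0,1],
  ],
)

```text
time_s: 19.18
ee_pos: [492.9, 117.2, 53.9]
ee_rot: [180.0, -0.0, 71.0]
force: [0.1, -0.0, 4.6]
gripper_width: 64.0
```

>>> play_rows(
  increments=[
    [0,0,-0.5,0,1],
    [0,0,0,0,0.25],
    [0,0,0,0,0.15],
    [0,0,0,0,0],
    [0,0,0,0,0],
    [0,0,15,0,0],
    [0,0,35,0,0],
    [0,0,40,0,0],
    [0,0,30,0,0],
    [0,0,0,0,0],
    [0,0,0,0,0],
  ],
)

```text
time_s: 20.55
ee_pos: [492.2, 117.1, 172.2]
ee_rot: [-180.0, 0.0, 71.0]
force: [-0.1, 0.5, 0.2]
gripper_width: 91.0
```

```bash
python3 look.py wrist w11
```

```text
20.55 [492.2 117.1 172.2] [-1.7997e+02  2.0000e-02  7.1020e+01] [-0.1  0.5  0.2] 91.0 [ 12.  15. 103.  -0.  62.  31.]
```

View pics/w11.png

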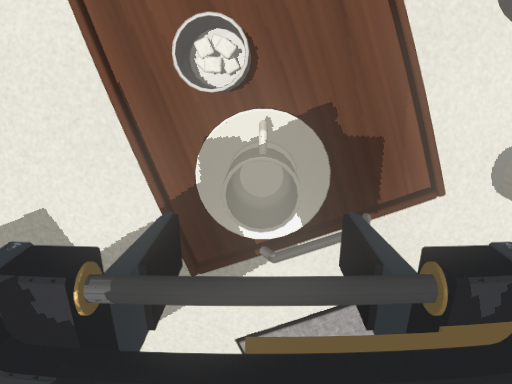

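>>> play_rows(
  increments=[
    [-0.6,-5.8,0,0,0],
    [-7,-45,0,-1.4,0],
    [-7,-45,0,-1.4,0],
    [-7,-45,0,-1.4,0],
    [-7,-45,0,-1.4,0],
    [-7,-45,0,-1.4,0],
    [-0.7,-5.8,-22,0,0],
    [0,0,0,0,0],
    [0,0,0,0,0],
  ],
)

```text
time_s: 21.72
ee_pos: [456.6, -119.2, 150.5]
ee_rot: [-180.0, -0.0, 64.0]
force: [0.5, 0.9, 1.1]
gripper_width: 91.3
```

```bash
python3 look.py wrist w12;python3 look.py top t12; python3 - <<'E'
import cv2
a=cv2.imread("pics/w12.png")[100:260,190:340]
cv2.imwrite("pics/z12.png",cv2.resize(a,None,fx=3.5,fy=3.5,interpolation=cv2.INTER_CUBIC))
a=cv2.imread('pics/t12.png')[150:290,80:260];cv2.imwrite('pics/zt12.png',cv2.resize(a,None,fx=4,fy=4,interpolation=cv2.INTER_CUBIC))
E
```

```text
21.73 [ 456.6 -119.2  150.5] [-179.98   -0.     64.04] [0.5 0.9 1.1] 91.3 [-16.  13. 109.   0.  58.  10.]
21.77 [ 456.9 -119.   150.8] [ 1.7997e+02 -1.0000e-02  6.4060e+01] [1.  0.1 0.2] 91.1 [-16.  13. 109.   0.  58.  10.]
```

View pics/z12.png

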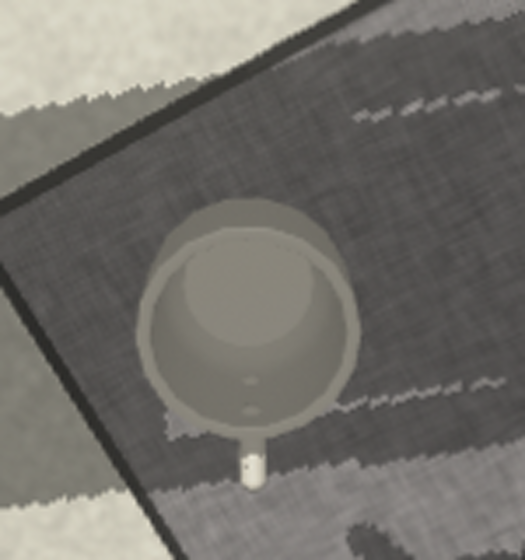

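View pics/zt12.png

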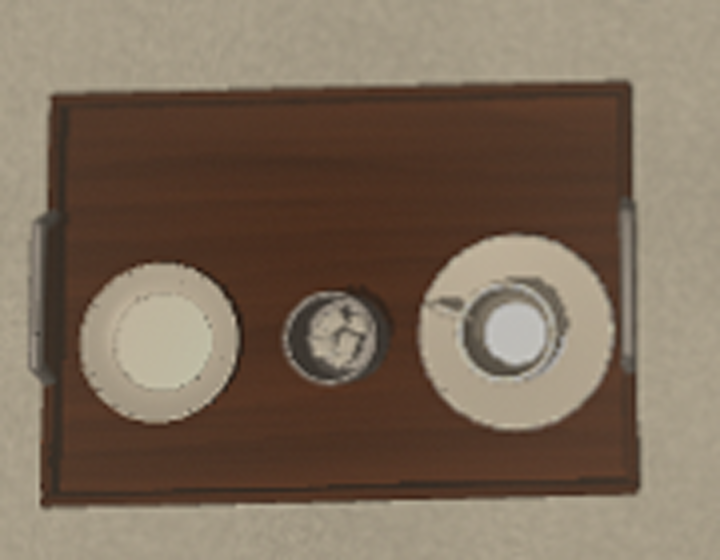

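```bash
python3 - <<'E'
from h import *
p=np.load('pics/w12.npy'); C=cam('wrist',dict(ee_pos=p[:3],ee_rot=p[3:]))
g=lambda x,y:(190+(x+.5)/3.5-.5,100+(y+.5)/3.5-.5)
q=ray(C,[g(136,334),g(361,334),g(248.5,227),g(248.5,441)],55);print(q.round(1),q.mean(0))
C=cam('top');t=lambda x,y:(80+(x+.5)/4-.5,150+(y+.5)/4-.5)
print('cupL',ray(C,[t(511,331)],79),'sL',ray(C,[t(516,333)],21),'pot',ray(C,[t(335,338)],61),'sS',ray(C,[t(160,343)],21))
E
```

```text
[[ 432.6 -106.2   55. ]
 [ 478.9 -128.7   55. ]
 [ 466.7  -95.    55. ]
 [ 444.2 -141.3   55. ]] [ 455.58479411 -117.81669307   55.        ]
cupL [[492.30236598 113.4638617   79.        ]] sL [[491.73929457 115.85012044  21.        ]] pot [[489.66474658 228.80077156  61.        ]] sS [[488.3077427  354.96783295  21.        ]]
```

```bash
python3 - <<'E'
import cv2
a=cv2.imread('pics/t12.png')[215:255,140:235];cv2.imwrite('pics/zp12.png',cv2.resize(a,None,fx=8,fy=8,interpolation=cv2.INTER_CUBIC))
E
```

```text
(no output)
```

View pics/zp12.png

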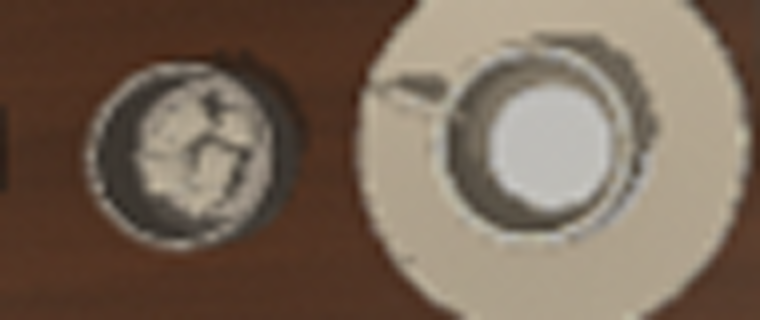

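>>> play_rows(
  increments=[
    [-1,0.7,-15,0,0],
    [0,0,-30,0,0],
    [0,0,-30,0,0],
    [0,0,-22,0,0],
    [0,0,-15,0,0],
    [0,0,0,0,0],
    [0,0,0,0,0.3],
    [0,0,0,0,0.6],
    [0,0,0,0,1],
    [0,0,0,0,1],
    [0,0,0,0,1],
    [0,0,0,0,1],
    [0,0,0,0,1],
    [0,0,5,0,1],
    [0,0,10,0,1],
    [0,0,20,0,1],
    [0,0,0,0,1],
  ],
  newtons=15,
)

```text
time_s: 23.95
ee_pos: [456.5, -118.9, 74.8]
ee_rot: [179.8, -0.0, 64.0]
force: [1.3, 0.1, -0.8]
gripper_width: 51.5
```

```bash
python3 look.py wrist w13
```

```text
23.95 [ 456.5 -118.9   74.8] [ 1.798e+02 -4.000e-02  6.402e+01] [ 1.3  0.1 -0.8] 51.5 [-16.  18. 115.   0.  46.  10.]
```

View pics/w13.png

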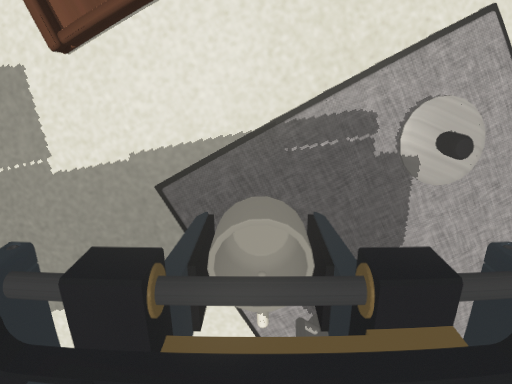

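>>> play_rows(
  increments=[
    [0,0,30,0,1],
    [0,0,40,0,1],
    [2,8,0,0,1],
    [3,46,0,0,1],
    [3,46,0,0,1],
    [3,46,0,0,1],
    [3,46,0,0,1],
    [3,46,0,0,1],
    [3,46,0,0,1],
    [3,46,0,0,1],
    [3,46,0,0,1],
    [3,46,0,0,1],
    [3,46,0,0,1],
    [2,7.5,0,0,1],
    [0,0,-20,0,1],
    [0,0,-30,0,1],
    [0,0,0,0,1],
    [0,0,0,0,1],
  ],
)

```text
time_s: 26.25
ee_pos: [489.6, 356.5, 93.6]
ee_rot: [180.0, 0.0, 64.0]
force: [-0.5, 0.2, -1.4]
gripper_width: 51.5
```

```bash
python3 look.py wrist w14; python3 - <<'E'
from h import *
for w,z in(('w13',90),('w14',110)):
  p=np.load(f'pics/{w}.npy'); C=cam('wrist',dict(ee_pos=p[:3],ee_rot=p[3:]))
  q=ray(C,[(261,219),(261,312)],z);print(p[:3].round(1),q.round(1),q.mean(0).round(1))
E
```

```text
26.25 [489.6 356.5  93.6] [1.800e+02 1.000e-02 6.399e+01] [-0.5  0.2 -1.4] 51.5 [35. 27. 96. -0. 57. 61.]
[ 456.5 -118.9   74.8] [[ 466.7  -95.3   90. ]
 [ 444.3 -141.4   90. ]] [ 455.5 -118.3   90. ]
[489.6 356.5  93.6] [[500.1 380.6 110. ]
 [477.8 334.9 110. ]] [489.  357.7 110. ]
```

View pics/w14.png

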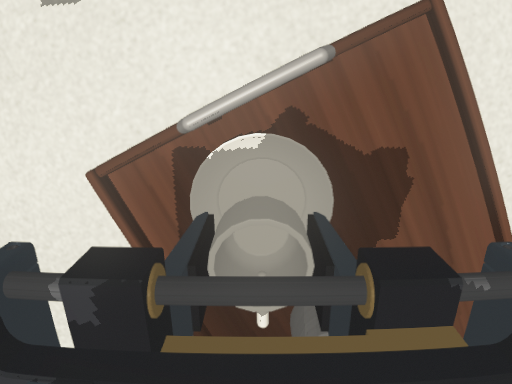

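```bash
python3 - <<'E'
from h import *
p=np.load('pics/w14.npy'); C=cam('wrist',dict(ee_pos=p[:3],ee_rot=p[3:]))
y=np.radians(p[5]);u=np.array([np.cos(y),np.sin(y)]);v=np.array([-u[1],u[0]])
q=ray(C,[(190,201),(333,201),(261.5,133)],21)[:,:2]
c=q[2]-53*u; print(q,c,(q[:2].mean(0)-c)@v, v)
q=ray(C,[(219,197),(304,197),(261,158)],11)[:,:2]
c=q[2]-33*u; print(q,c,(q[:2].mean(0)-c)@v, v)
E
```

```text
[[443.48457786 383.43976925]
 [537.86670418 337.46000114]
 [512.38768853 405.02268674]] [489.14968183 357.3887173 ] -0.02928403244638841 [-0.89875414  0.43845296]
[[461.52243158 374.40734845]
 [519.67370022 346.07667928]
 [503.47493201 387.52337336]] [489.00598444 357.86448673] -0.3884560020724428 [-0.89875414  0.43845296]
```

>>> play_rows(
  increments=[
    [0,0,-12,0,1],
    [0,0,-18,0,1],
    [0,0,-10,0,1],
    [0,0,-5,0,1],
    [0,0,-2,0,1],
    [0,0,-1,0,1],
    [0,0,0,0,1],
    [0,0,-0.5,0,1],
    [0,0,0,0,1],
  ],
)

```text
time_s: 27.42
ee_pos: [489.5, 356.8, 45.1]
ee_rot: [180.0, -0.0, 64.0]
force: [-0.0, 0.1, -1.7]
gripper_width: 51.4
```

>>> play_rows(
  increments=[
    [0,0,-0.5,0,1],
    [0,0,0,0,1],
    [0,0,-0.5,0,1],
    [0,0,0,0,1],
  ],
)

```text
time_s: 27.92
ee_pos: [489.6, 356.9, 44.8]
ee_rot: [180.0, -0.0, 64.0]
force: [-1.2, -1.3, 4.9]
gripper_width: 51.3
```

>>> play_rows(
  increments=[
    [0,0,0,0,1],
    [0,0,0,0,0.38],
    [0,0,0,0,0.25],
    [0,0,0,0,0],
    [0,0,0,0,0],
    [0,0,15,0,0],
    [0,0,35,0,0],
    [0,0,40,0,0],
    [0,0,40,0,0],
    [0,0,0,0,0],
    [0,0,0,0,0],
  ],
)

```text
time_s: 29.3
ee_pos: [489.2, 356.6, 174.1]
ee_rot: [-180.0, 0.0, 64.0]
force: [0.5, 0.1, -0.8]
gripper_width: 91.1
```

```bash
python3 look.py wrist w15
```

```text
29.3 [489.2 356.6 174.1] [-1.800e+02  1.000e-02  6.402e+01] [ 0.5  0.1 -0.8] 91.1 [35. 23. 90. -0. 67. 61.]
```

View pics/w15.png

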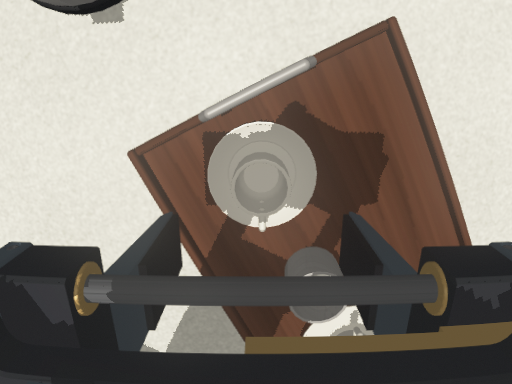

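>>> play_rows(
  increments=[
    [-0.5,-5.8,0,0,0],
    [-2,-46,0,3.7,0],
    [-2,-46,0,3.7,0],
    [-2,-46,0,3.7,0],
    [-2,-46,0,3.7,0],
    [-2,-46,0,3.7,0],
    [-2,-46,0,3.7,0],
    [-2,-46,0,3.7,0],
    [-2,-46,0,3.7,0],
    [-2,-46,0,3.7,0],
    [-2,-46,0,3.7,0],
    [-2,-46,0,3.7,0],
    [-2,-46,0,3.7,0],
    [-2,-46,0,3.7,0],
    [0,0,0,0,0],
    [0,0,0,0,0],
  ],
)

```text
time_s: 31.35
ee_pos: [462.3, -246.5, 173.2]
ee_rot: [-179.9, -0.1, 112.1]
force: [-0.2, -0.2, -0.3]
gripper_width: 91.3
```

```bash
python3 look.py wrist w16; python3 - <<'E'
import cv2
a=cv2.imread("pics/w16.png")[90:260,190:340]
cv2.imwrite("pics/z16.png",cv2.resize(a,None,fx=3.5,fy=3.5,interpolation=cv2.INTER_CUBIC))
E
```

```text
31.35 [ 462.3 -246.5  173.2] [-1.7995e+02 -1.2000e-01  1.1206e+02] [-0.2 -0.2 -0.3] 91.3 [-29.  16. 101.   0.  63. -51.]
```

View pics/w16.png

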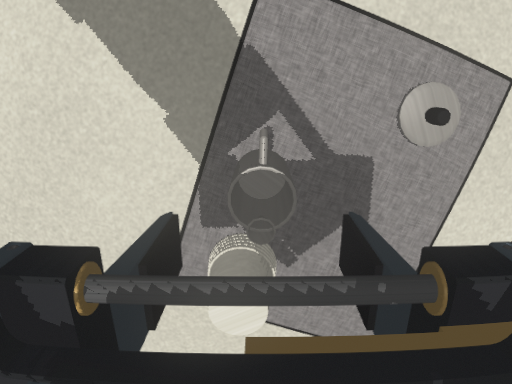

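View pics/z16.png

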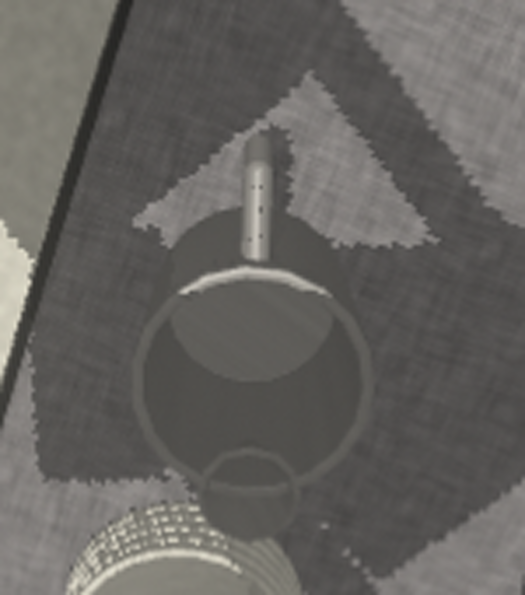

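```bash
python3 - <<'E'
from h import *
p=np.load('pics/w16.npy'); C=cam('wrist',dict(ee_pos=p[:3],ee_rot=p[3:]))
g=lambda x,y:(190+(x+.5)/3.5-.5,90+(y+.5)/3.5-.5)
q=ray(C,[g(134,380),g(374,380),g(254,268),g(254,492)],85);print(q.round(1),q.mean(0))
print(ray(C,[(430,115)],14), ray(C,[(436,116)],39))
E
```

```text
[[ 437.4 -254.2   85. ]
 [ 486.9 -234.1   85. ]
 [ 452.6 -220.5   85. ]
 [ 472.4 -269.2   85. ]] [ 462.3382639  -244.52846658   85.        ]
[[ 589.06750601 -127.67234819   14.        ]] [[ 582.12378142 -129.45511544   39.        ]]
```

>>> play_rows(
  increments=[
    [-0.3,1,-15,0,0],
    [0,0,-30,0,0],
    [0,0,-30,0,0],
    [0,0,-30,0,0],
    [0,0,-21,0,0],
    [0,0,0,0,0],
    [0,0,0,0,0.3],
    [0,0,0,0,0.6],
    [0,0,0,0,1],
    [0,0,0,0,1],
    [0,0,0,0,1],
    [0,0,0,0,1],
    [0,0,0,0,1],
    [0,0,5,0,1],
    [0,0,10,0,1],
    [0,0,20,0,1],
    [0,0,0,0,1],
  ],
  newtons=20,
)

```text
time_s: 33.52
ee_pos: [463.7, -246.6, 84.4]
ee_rot: [179.9, 0.2, 112.1]
force: [0.0, -0.6, -1.6]
gripper_width: 54.6
```

```bash
python3 look.py wrist w17
```

```text
33.52 [ 463.7 -246.6   84.4] [1.7987e+02 1.6000e-01 1.1212e+02] [ 0.  -0.6 -1.6] 54.6 [-29.  22. 108.   0.  50. -51.]
```

View pics/w17.png

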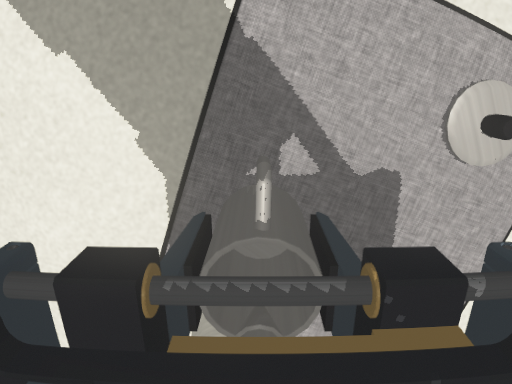

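>>> play_rows(
  increments=[
    [0,0,30,0,1],
    [0,0,32,0,1],
    [5.3,22,0,0,1],
    [12,46,0,0,1],
    [12,46,0,0,1],
    [12,46,0,0,1],
    [12,46,0,0,1],
    [12,46,0,0,1],
    [12,46,0,0,1],
    [12,46,0,0,1],
    [12,46,0,0,1],
    [12,46,0,0,1],
    [12,46,0,0,1],
    [0,0,-20,0,1],
    [0,0,-30,0,1],
    [0,0,0,0,1],
    [0,0,0,0,1],
  ],
)

```text
time_s: 35.7
ee_pos: [588.4, 236.0, 95.3]
ee_rot: [180.0, -0.0, 112.1]
force: [-0.6, -0.0, -1.4]
gripper_width: 54.7
```

```bash
python3 look.py wrist w18; python3 look.py scene s18
```

```text
35.7 [588.4 236.   95.3] [179.97  -0.   112.11] [-0.6 -0.  -1.4] 54.7 [21. 29. 92.  0. 59. -1.]
35.75 [588.7 236.1  95.9] [179.89   0.   112.1 ] [-1.   0.8 -0.9] 54.4 [21. 29. 92.  0. 59. -1.]
```

View pics/w18.png

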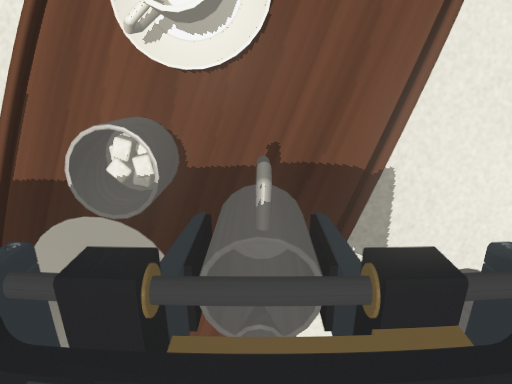

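View pics/s18.png

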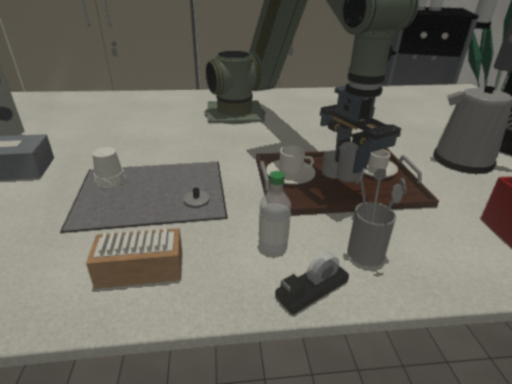

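>>> play_rows(
  increments=[
    [0,0,-12,0,1],
    [0,0,-18,0,1],
    [0,0,-10,0,1],
    [0,0,-3,0,1],
    [0,0,-2,0,1],
    [0,0,-0.5,0,1],
    [0,0,0,0,1],
    [0,0,-0.5,0,1],
    [0,0,0,0,1],
  ],
)

```text
time_s: 36.92
ee_pos: [588.2, 236.1, 49.5]
ee_rot: [179.9, 0.0, 112.1]
force: [-0.1, 0.3, 0.1]
gripper_width: 54.6
```

>>> play_rows(
  increments=[
    [0,0,-0.5,0,1],
    [0,0,0,0,1],
    [0,0,-0.5,0,1],
    [0,0,0,0,1],
  ],
)

```text
time_s: 37.42
ee_pos: [588.3, 236.1, 49.4]
ee_rot: [179.9, 0.0, 112.1]
force: [-2.0, -0.3, 7.9]
gripper_width: 54.8
```

>>> play_rows(
  increments=[
    [0,0,0.5,0,1],
    [0,0,0,0,0.35],
    [0,0,0,0,0.25],
    [0,0,0,0,0.15],
    [0,0,0,0,0.15],
    [0,0,15,0,0.15],
    [0,0,35,0,0.15],
    [0,0,40,0,0.1],
    [0,0,35,0,0],
    [0,0,0,0,0],
    [0,0,0,0,0],
  ],
)

```text
time_s: 38.8
ee_pos: [587.5, 235.8, 173.3]
ee_rot: [-180.0, -0.0, 112.1]
force: [-0.8, -1.0, -0.8]
gripper_width: 91.3
```

```bash
python3 look.py wrist w19
```

```text
38.8 [587.5 235.8 173.3] [-179.97   -0.    112.12] [-0.8 -1.  -0.8] 91.3 [21. 26. 86. -0. 68. -1.]
```

View pics/w19.png

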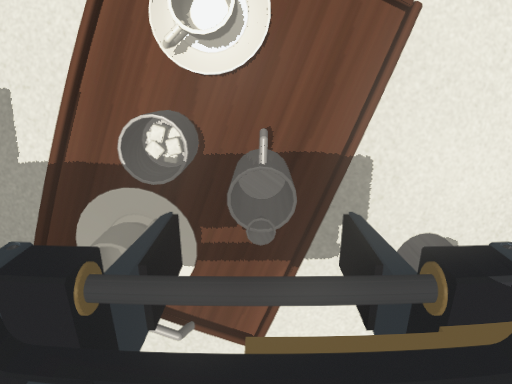

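>>> play_rows(
  increments=[
    [1,-20,0,-2.8,0],
    [0,-45,0,-2.8,0],
    [0,-45,0,-2.8,0],
    [0,-45,0,-2.8,0],
    [0,-45,0,-2.8,0],
    [0,-45,0,-2.8,0],
    [0,-45,0,-2.8,0],
    [0,-45,0,-2.8,0],
    [0,-29,-20,0,0],
    [0,0,-10,0,0],
    [0,0,0,0,0],
    [0,0,0,0,0],
  ],
)

```text
time_s: 40.35
ee_pos: [589.1, -127.2, 143.8]
ee_rot: [180.0, -0.0, 89.8]
force: [-0.3, -0.4, 1.0]
gripper_width: 91.3
```

```bash
python3 look.py wrist w20; python3 look.py top t20; python3 - <<'E'
import cv2
a=cv2.imread("pics/w20.png")[100:260,190:340]
cv2.imwrite("pics/z20.png",cv2.resize(a,None,fx=3.5,fy=3.5,interpolation=cv2.INTER_CUBIC))
a=cv2.imread('pics/t20.png')[160:280,85:245];cv2.imwrite('pics/zt20.png',cv2.resize(a,None,fx=5,fy=5,interpolation=cv2.INTER_CUBIC))
E
```

```text
40.35 [ 589.1 -127.2  143.8] [ 1.7998e+02 -1.0000e-02  8.9760e+01] [-0.3 -0.4  1. ] 91.3 [-13.  24.  93.   0.  63. -13.]
40.4 [ 589.3 -127.2  144. ] [179.94   0.    89.78] [0.6 0.4 0.3] 91.3 [-13.  24.  93.   0.  63. -13.]
```

View pics/z20.png

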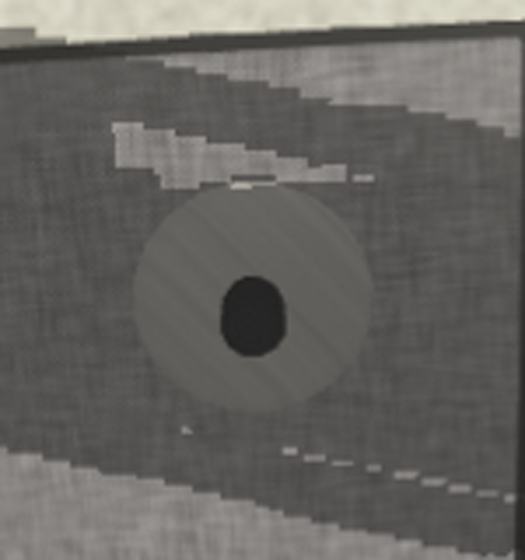

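View pics/zt20.png

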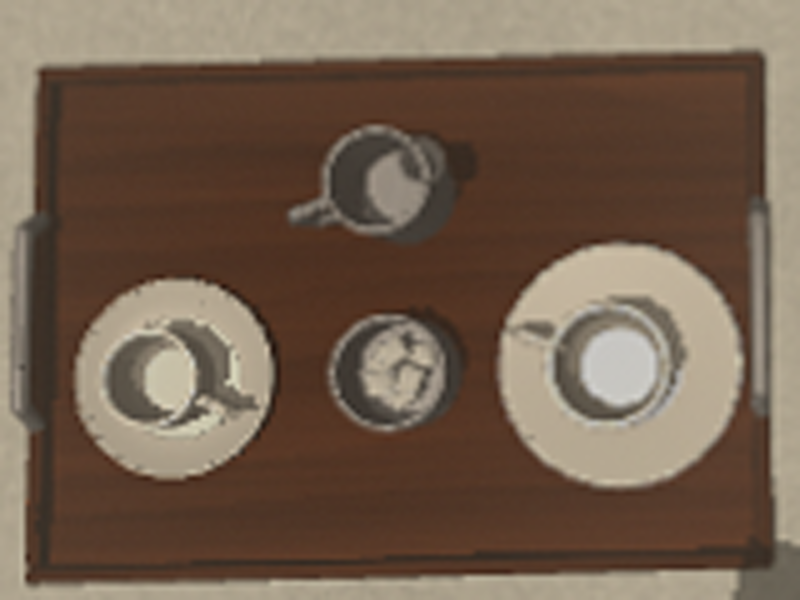

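```bash
python3 - <<'E'
from h import *
p=np.load('pics/w20.npy'); C=cam('wrist',dict(ee_pos=p[:3],ee_rot=p[3:]))
g=lambda x,y:(190+(x+.5)/3.5-.5,100+(y+.5)/3.5-.5)
q=ray(C,[g(134,297),g(373,297),g(253.5,184),g(253.5,411)],16);print(q.round(1),q.mean(0))
print(ray(C,[g(253.5,325),g(221,325),g(286,325),g(253.5,357)],39))
C=cam('top');t=lambda x,y:(85+(x+.5)/5-.5,160+(y+.5)/5-.5)
for n,q,z in(('cupS',(152,377),61),('sS',(175,378),21),('sL',(621,365),21),('cupL',(612,364),79),('pot',(390,372),61),('jug',(378,181),86)):print(n,ray(C,[t(*q)],z)[0].round(1))
E
```

```text
[[ 559.  -125.8   16. ]
 [ 620.  -126.1   16. ]
 [ 589.6  -96.8   16. ]
 [ 589.4 -157.2   16. ]] [ 589.47590126 -126.46842501   16.        ]
[[ 589.39255678 -126.15771508   39.        ]
 [ 581.71803466 -126.12819049   39.        ]
 [ 597.06710524 -126.18778385   39.        ]
 [ 589.37047089 -134.15265682   39.        ]]
cupS [489. 354.  61.]
sS [488.8 355.   21. ]
sL [492.5 115.4  21. ]
cupL [492.3 114.4  79. ]
pot [490.  230.8  61. ]
jug [586.5 232.6  86. ]
```

>>> play_rows(
  increments=[
    [0.4,0.5,-15,0,0.3],
    [0,0,-30,0,0.3],
    [0,0,-30,0,0.3],
    [0,0,-20,0,0.3],
    [0,0,-11,0,0.3],
    [0,0,-5,0,0.3],
    [0,0,0,0,0.3],
  ],
  newtons=12,
)

```text
time_s: 41.32
ee_pos: [589.6, -127.5, 32.6]
ee_rot: [180.0, 0.0, 89.7]
force: [0.4, -0.6, 0.1]
gripper_width: 64.0
```

```bash
python3 look.py wrist w21
```

```text
41.33 [ 589.6 -127.5   32.6] [179.97   0.    89.72] [ 0.4 -0.6  0.1] 64.0 [-13.  31. 100.   0.  49. -13.]
```

View pics/w21.png

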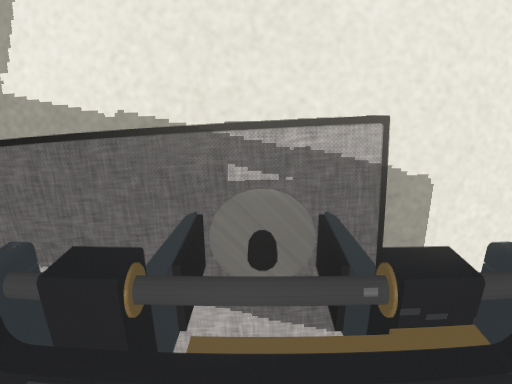

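>>> play_rows(
  increments=[
    [0,0,0,0,0.6],
    [0,0,0,0,0.8],
    [0,0,0,0,1],
    [0,0,0,0,1],
    [0,0,0,0,1],
    [0,0,0,0,1],
    [0,0,0,0,1],
    [0,0,5,0,1],
    [0,0,10,0,1],
    [0,0,20,0,1],
    [0,0,0,0,1],
  ],
  newtons=15,
)

```text
time_s: 42.75
ee_pos: [590.8, -127.8, 69.5]
ee_rot: [179.8, 0.1, 89.7]
force: [-0.6, 0.3, -0.6]
gripper_width: 15.3
```

```bash
python3 look.py wrist w22
```

```text
42.75 [ 590.8 -127.8   69.5] [1.7975e+02 6.0000e-02 8.9710e+01] [-0.6  0.3 -0.6] 15.3 [-13.  29.  98.   0.  53. -13.]
```

View pics/w22.png

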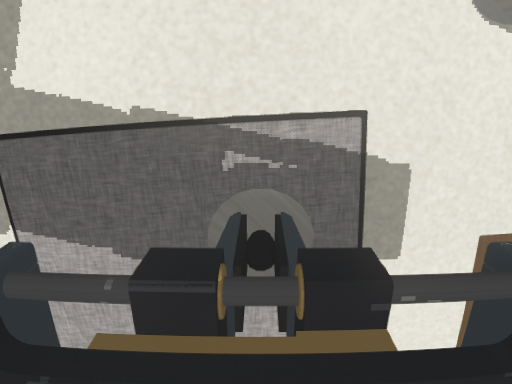

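>>> play_rows(
  increments=[
    [0,0,25,0,1],
    [0,0,37.5,0,1],
    [-2.8,10.5,0,0,1],
    [-12,44,0,0,1],
    [-12,44,0,0,1],
    [-12,44,0,0,1],
    [-12,44,0,0,1],
    [-12,44,0,0,1],
    [-12,44,0,0,1],
    [-12,44,0,0,1],
    [-12,44,0,0,1],
    [0,0,-15,0,1],
    [0,0,-10,0,1],
    [0,0,0,0,1],
    [0,0,0,0,1],
  ],
)

```text
time_s: 44.68
ee_pos: [491.0, 234.1, 104.9]
ee_rot: [-180.0, 0.0, 89.6]
force: [0.3, 0.4, 0.4]
gripper_width: 15.4
```

```bash
python3 look.py wrist w23; python3 look.py scene s23; python3 - <<'E'
import cv2
a=cv2.imread("pics/w23.png")[160:340,170:350]
cv2.imwrite("pics/z23.png",cv2.resize(a,None,fx=3.3,fy=3.3,interpolation=cv2.INTER_CUBIC))
a=cv2.imread("pics/s23.png")[100:220,250:430]
cv2.imwrite("pics/zs23.png",cv2.resize(a,None,fx=4,fy=4,interpolation=cv2.INTER_CUBIC))
E
```

```text
44.67 [491.  234.1 104.9] [-1.800e+02  1.000e-02  8.963e+01] [0.3 0.4 0.4] 15.4 [ 24.  22. 104.  -0.  54.  25.]
44.73 [491.1 234.3 105.1] [ 1.7997e+02 -1.0000e-02  8.9640e+01] [ 0.3 -0.3 -0.7] 15.4 [ 24.  22. 104.  -0.  54.  25.]
```

View pics/z23.png

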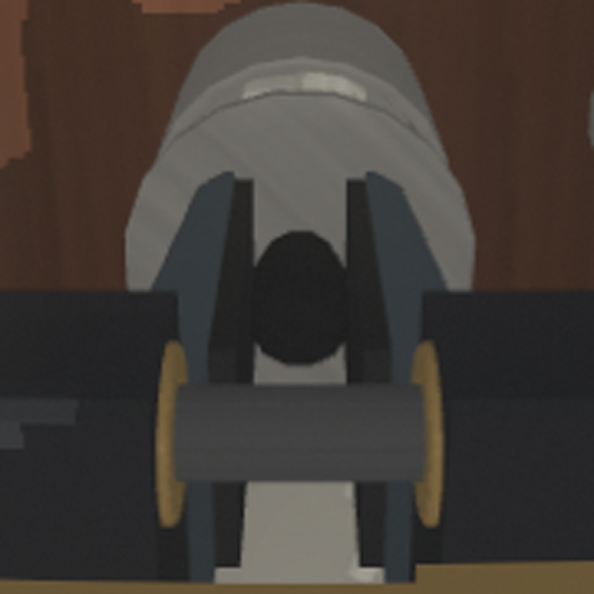

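View pics/zs23.png

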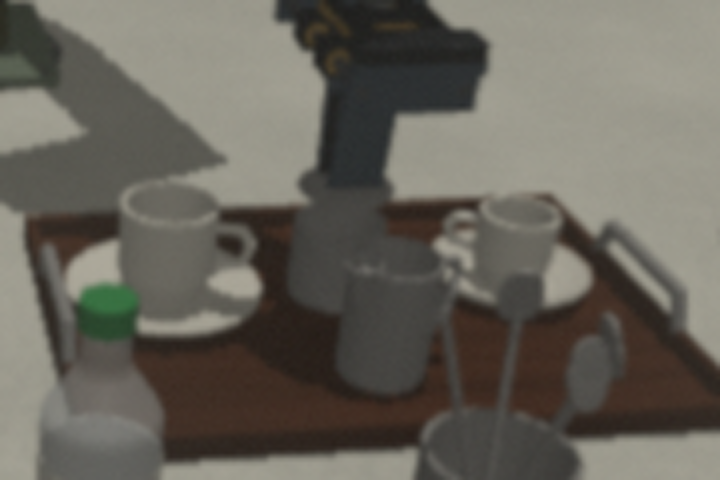

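```bash
python3 - <<'E'
from h import *
p=np.load('pics/w23.npy'); C=cam('wrist',dict(ee_pos=p[:3],ee_rot=p[3:]))
g=lambda x,y:(170+(x+.5)/3.3-.5,160+(y+.5)/3.3-.5)
print('pot y',ray(C,[g(303,57)],61)[0,1]-30)
for z,r in((83.4,92),(88.4,97)):print('lid',ray(C,[g(303,r)],z)[0,1]-31)
print('lid x',ray(C,[g(126,240),g(475,240)],88.4))
print('pot bottom',ray(C,[g(303,3)],6)[0,1]-30)
print('knob',ray(C,[g(301,365),g(301,232)],111.4))
E
```

```text
pot y 234.66311065750318
lid 233.48336918373417
lid 234.12541845160382
lid x [[459.94543682 239.43664213  88.4       ]
 [520.30598564 239.08641099  88.4       ]]
pot bottom 233.29853198022732
knob [[490.16030085 228.46127083 111.4       ]
 [490.29743719 251.09958655 111.4       ]]
```

>>> play_rows(
  increments=[
    [0.3,0.6,-6,0,1],
    [0,0,-6,0,1],
    [0,0,-3,0,1],
    [0,0,0,0,1],
    [0,0,-2,0,1],
    [0,0,0,0,1],
  ],
)

```text
time_s: 45.52
ee_pos: [490.9, 235.6, 87.9]
ee_rot: [180.0, 0.0, 89.7]
force: [-0.6, -0.2, 0.2]
gripper_width: 15.3
```

```bash
python3 look.py wrist w24; python3 - <<'E'
import cv2
a=cv2.imread("pics/w24.png")[160:340,170:350]
cv2.imwrite("pics/z24.png",cv2.resize(a,None,fx=3.3,fy=3.3,interpolation=cv2.INTER_CUBIC))
E
```

```text
45.52 [490.9 235.6  87.9] [180.     0.    89.72] [-0.6 -0.2  0.2] 15.3 [ 24.  23. 105.  -0.  52.  25.]
```

View pics/z24.png

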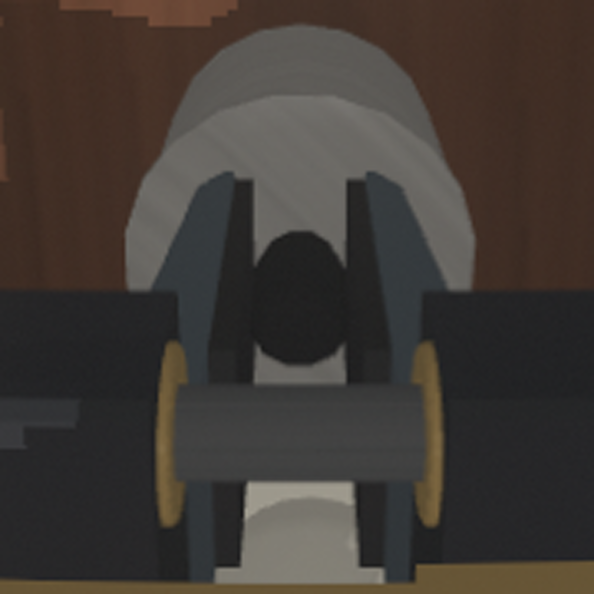

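>>> play_rows(
  increments=[
    [0,0,-1,0,1],
    [0,0,0,0,1],
    [0,0,-1,0,1],
    [0,0,0,0,1],
  ],
)

```text
time_s: 46.08
ee_pos: [490.8, 235.6, 85.9]
ee_rot: [-180.0, 0.0, 89.7]
force: [-0.5, 0.8, -0.6]
gripper_width: 15.1
```

>>> play_rows(
  increments=[
    [0,0,-1,0,1],
    [0,0,0,0,1],
    [0,0,-1,0,1],
    [0,0,0,0,1],
  ],
)

```text
time_s: 46.58
ee_pos: [490.9, 235.6, 83.9]
ee_rot: [-180.0, 0.0, 89.7]
force: [-0.6, 0.9, 0.3]
gripper_width: 15.4
```

>>> play_rows(
  increments=[
    [0,0,-0.7,0,1],
    [0,0,0,0,1],
    [0,0,-0.7,0,1],
    [0,0,0,0,1],
  ],
)

```text
time_s: 47.08
ee_pos: [490.9, 235.6, 82.5]
ee_rot: [180.0, 0.0, 89.7]
force: [-0.5, 0.1, -1.3]
gripper_width: 15.1
```

>>> play_rows(
  increments=[
    [0,0,-0.5,0,1],
    [0,0,0,0,1],
    [0,0,-0.5,0,1],
    [0,0,0,0,1],
  ],
)

```text
time_s: 47.58
ee_pos: [490.9, 235.6, 82.4]
ee_rot: [180.0, -0.0, 89.7]
force: [-1.5, -0.9, 6.9]
gripper_width: 15.1
```

Seated with contact at the expected height (82.4). Release and rise.

>>> play_rows(
  increments=[
    [0,0,0.3,0,1],
    [0,0,0,0,0.78],
    [0,0,0,0,0.65],
    [0,0,0,0,0.5],
    [0,0,0,0,0.5],
    [0,0,10,0,0.5],
    [0,0,25,0,0.5],
    [0,0,35,0,0.5],
    [0,0,35,0,0.5],
    [0,0,0,0,0.5],
  ],
)

```text
time_s: 48.82
ee_pos: [492.7, 236.4, 190.5]
ee_rot: [179.6, -0.2, 89.7]
force: [-0.5, 0.1, -0.5]
gripper_width: 45.6
```

```bash
python3 look.py wrist w25
```

```text
48.83 [492.7 236.4 190.5] [179.6   -0.18  89.72] [-0.5  0.1 -0.5] 45.6 [24. 17. 97. -0. 65. 25.]
```

View pics/w25.png

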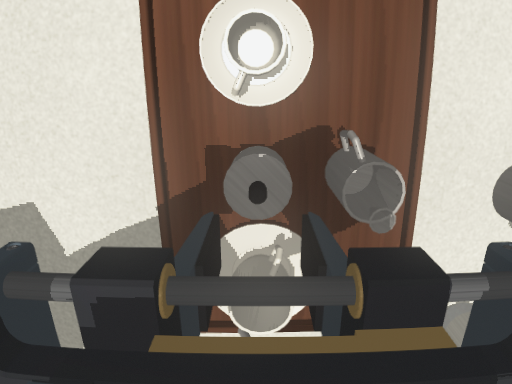

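Lid is on. Move the arm clear toward the mat and check from top and scene.

>>> play_rows(
  increments=[
    [0,0,20,0,0.5],
    [5,-25,10,0,0.5],
    [5,-45,0,0,0.5],
    [5,-45,0,0,0.5],
    [5,-45,0,0,0.5],
    [5,-45,0,0,0.5],
    [5,-45,0,0,0.5],
    [5,-45,0,0,0.5],
    [0,-30,0,0,0.5],
    [0,0,0,0,0.5],
    [0,0,0,0,0.5],
  ],
)

```text
time_s: 50.25
ee_pos: [525.4, -88.7, 216.1]
ee_rot: [-179.9, -0.1, 89.7]
force: [0.1, 0.5, 0.3]
gripper_width: 45.7
```

```bash
python3 look.py top t26; python3 look.py scene s26; python3 - <<'E'
import cv2
a=cv2.imread('pics/t26.png')[160:280,85:245];cv2.imwrite('pics/zt26.png',cv2.resize(a,None,fx=5,fy=5,interpolation=cv2.INTER_CUBIC))
a=cv2.imread("pics/s26.png")[100:220,250:430]
cv2.imwrite("pics/zs26.png",cv2.resize(a,None,fx=4,fy=4,interpolation=cv2.INTER_CUBIC))
E
```

```text
50.25 [525.4 -88.7 216.1] [-1.799e+02 -6.000e-02  8.971e+01] [0.1 0.5 0.3] 45.7 [-11.  15.  96.   0.  69. -11.]
50.3 [525.6 -88.4 216.3] [-1.7993e+02 -4.0000e-02  8.9760e+01] [-0.6  0.6  0.3] 45.9 [-11.  15.  96.   0.  69. -11.]
```

View pics/zt26.png

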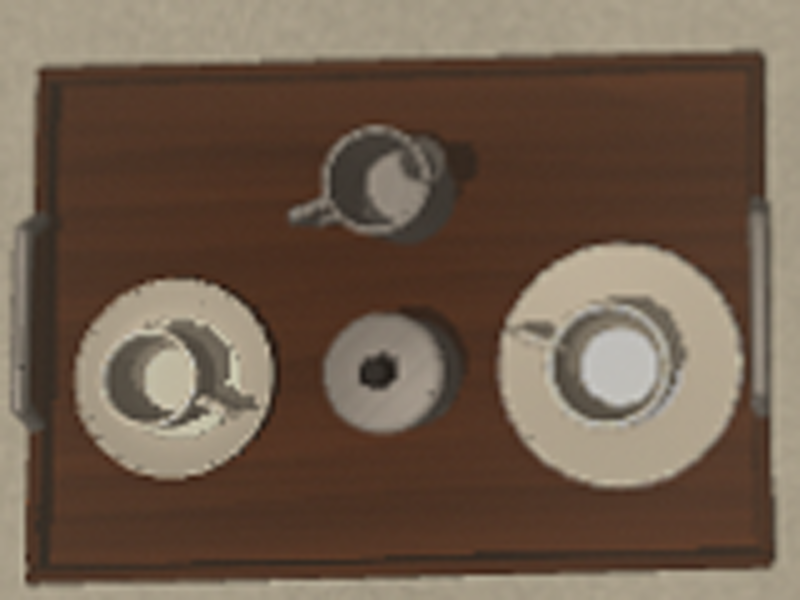

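View pics/zs26.png

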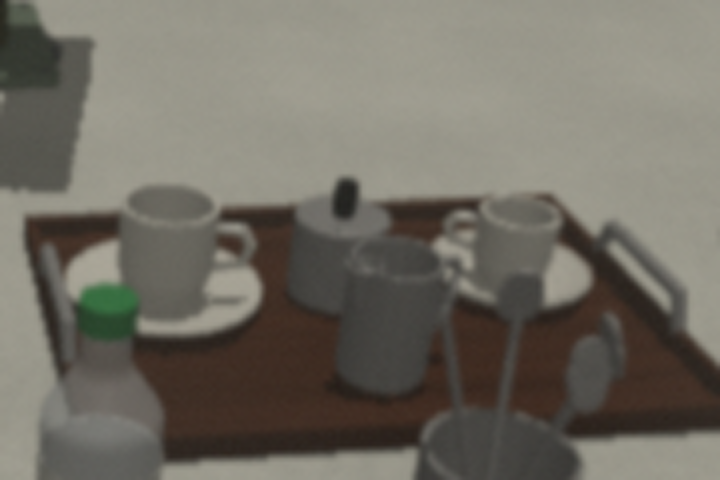

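View pics/t26.png

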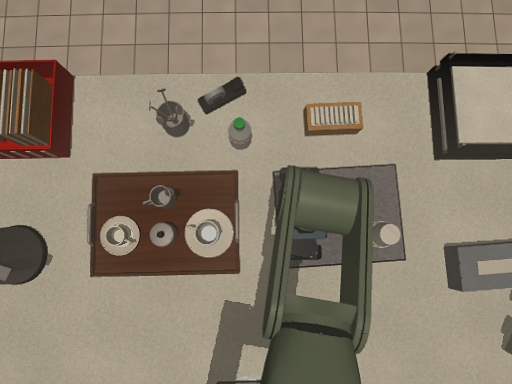

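```bash
python3 - <<'E'
from h import *
C=cam('top');t=lambda x,y:(85+(x+.5)/5-.5,160+(y+.5)/5-.5)
for n,q,z in(('lid',(384.5,373),66),('knob',(378,371),89),('jug',(378,181),86),('sS',(175,378),21),('sL',(621,365),21)):print(n,ray(C,[t(*q)],z)[0].round(1))
s=env.state();print(s['time_s'],s['force'])
print(env.job_done())
E
```

```text
lid [489.5 232.6  66. ]
knob [490.3 230.8  89. ]
jug [586.5 232.6  86. ]
sS [488.8 355.   21. ]
sL [492.5 115.4  21. ]
50.35 [0.65279188 0.30495632 0.35191925]
the job is handed in; nothing more can be done
None
```

The coffee tray is laid and the job was handed in at 50.4 s of the 136 s. No verdict was reported, so what follows rests on my own checks.

**Final top-view checks:**

| Item | Measured | Limit |
|---|---|---|
| Cups from their saucers' centres | about 1 mm each | 10 mm |
| Pot and lid off the mid-line | about 3 to 4 mm | 12 mm |
| Jug off the mid-line | about 3 mm | 15 mm |
| Jug behind the pot | about 97 mm | tray x 10 to 110 mm |
| Saucers moved since the start | under about 2 mm | 12 mm |

- **Lid:** it made contact at the expected seated height. In the scene view it sits level.
- **Everything else:** cups, pot and jug look upright and released, and the arm is clear. The paper cups and the bottle stand where they were; I compared these by eye only.

**Disagreements and slips:**
- **Cameras:** the top and wrist views differ by about 2 to 3 mm in y over the tray, which is within the tolerances.
- **Overshoot:** on the first pot move I miscounted rows and went about 47 mm too far in y. The pot hovered over the edge of the small saucer for a moment. I lifted it and moved it back. No clear contact force showed, and later views showed the saucer had not noticeably moved.

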